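# Pack the scaling wands and hang the basket

### The arm

A 6-joint arm with a two-finger parallel gripper is mounted at the origin on the work surface. World frame = base frame: x ahead of the robot, y to its left, z up, the work surface at z = 0. Lengths are in m, angles in rad, forces in N, time in s.
With the tool pointing down it reaches from about 0.35 to 0.975 m from the base axis. Payload 4.9 kg.
Tool frame: the origin (TCP) lies on the centre line of the jaws, within the pads' length; the fingertips stand 22 mm ahead of it and the grasp point (between the pads) lies 3 mm ahead of it (manip.tcp_to_tips is the distance from the TCP to the fingertips, in m); z points along the fingers, x is the direction in which the jaws open and shut, and the axes are right-handed (so a half turn about z gives the same grasp; the last joint's range is limited). The gripper opens to 85 mm and grips with 20 to 120 N. Pads are 22 mm wide; open, the fingers measure 114 mm over their backs; the gripper's body (76 mm by 85 mm) begins 54 mm behind the grasp point. The pads swing forward as they close: fully open they stand 13 mm farther back than shut.
Start: joints at [-1.433, 0.053, 1.613, -0, 1.476, -0.119], TCP at [0.159, -0.604, 0.253] pointing down, gripper open.
Joint ranges: [-3.01, 3.01], [-1.01, 2.22], [0.06, 2.58], [-1.02, 4.17], [0.09, 2.62], [-3.14, 3.14]. Speed limits (rad/s): [2.57, 2.57, 3.14, 3.14, 3.14, 3.14].

### API

Orientations are given as a unit quaternion [w, x, y, z].
In Python, from plant import manip gives the robot as it stands.
- The arm moves only by the shell command python3 -m pendant 'ROWS'. ROWS is a JSON object of lists of equal length, an entry for each row: "linear": the shift along the tool's x, y, z in cm, a list of three; "rotation": the turn, a rotation vector about the tool's x, y, z in degrees, a list of three; "grip": the closure, from 0 (fully open) to 1 (shut). A call has exactly 10 rows; each row is the pose to reach, as a shift and turn from the pose commanded when the call began, along the tool's axes at that moment; what a row does not reach only later rows make up. A row lasts 1/12 s, in which the tool goes at most 41.7 mm and 7.16 degrees, less where a joint would pass 70% of its speed; a pose out of reach is approached as far as the arm can. A call with a gripper value outside its range is refused whole. The fingers move at their own pace and stop on an object; the grip force is fixed at half the most. Time passes only in rows, so rows that repeat a pose let the fingers close, or fill a call up. It gives the time, the measured TCP pose, the force and the opening at its end, in the units of the state.
- manip.state(): the state, without advancing time (a new reading comes with each control period).
- manip.grab_frame(name): name is "scene" or "top" or "wrist"; returns the picture (480x640x3 uint8, red, green, blue); there is no depth.
- manip.calibration(name): a dict with "fx", "fy", "cx", "cy" (pixels), "k1" (the pictures are not rectified: a ray, as slopes to the right and down, at radius r is drawn at 1 + k1 r^2 times it, then the intrinsics apply), "cam_to_world" (4x4, takes a point from camera to world coordinates). Camera axes: x right, y up, looking along -z (the intrinsics and any distortion apply to the point x, -y, -z); pixel columns grow to the right and rows downward; lengths in m; the calibration is good to about 2 mm. A picture is of the moment at which its call begins: read the wrist's pose just before it. calibration takes no time and is no camera call; for the wrist camera it gives the pose at the moment of the call.
- manip.job_done(): hands the job in, once; it reports no verdict.
The state is a dict: "time": time; "joint_pos": joint angles; "joint_vel": joint speeds; "joint_efforts": joint torques, N m; "tool_pos": TCP position; "tool_rot": TCP orientation; "contact_force": force on the tool from outside, world axes, zero at the start; "ft_torque": the same for the moment, N m; "gripper_width": opening from 0.0 (shut) to 1.0 (fully open).
Only numpy, scipy, OpenCV 4.12 (cv2) and the standard library are available. Lean on these libraries where they do the work, as an engineer would, in place of code of your own. Each camera call takes 0.05 s, during which the arm holds its last target. There are 200 camera calls.

### The job

The X-ray scaling wands stand in the storage block with only their heads showing. Draw them all out and lay each in a groove of the sloping V-rest, head end up, so that the whole set can be looked over together; then take each wand afresh by its shaft, not by its head, and lay it flat in the carrying basket. When all are in, lift the basket by its swing handle and hang it level by the handle bar over the two free pegs in the middle of the peg rail; leave the insulator, the bakelite knob and the navy spacer where they are and do not tip the basket over.

Things in the scene. Friction and masses are not known exactly. Their poses are not given: they have to be found in the camera images.
- wandA_mid (a point): Middle of a scaling wand, a straight rod 200 mm long, 95 g: white round shaft 20 mm in diameter with an orange square head, 28 x 28 mm, on its last 30 mm. z runs along the wand to the head (head top at +100 mm, foot at -100 mm); x and y are square to the head's flats. Two or three of the three wands are present; each stands upright in the storage block at first.
- wandB_mid (a point): Middle of a scaling wand, a straight rod 200 mm long, 95 g: white round shaft 20 mm in diameter with an orange square head, 28 x 28 mm, on its last 30 mm. z runs along the wand to the head (head top at +100 mm, foot at -100 mm); x and y are square to the head's flats. Two or three of the three wands are present; each stands upright in the storage block at first.
- wandC_mid (a point): Middle of a scaling wand, a straight rod 200 mm long, 95 g: white round shaft 20 mm in diameter with an orange square head, 28 x 28 mm, on its last 30 mm. z runs along the wand to the head (head top at +100 mm, foot at -100 mm); x and y are square to the head's flats. Two or three of the three wands are present; each stands upright in the storage block at first.
- wandA_head: The square head of wand A, fixed to it; the origin is the middle of its lower face, 70 mm from the middle of the wand; same axes as the wand.
- wandB_head: The square head of wand B, fixed to it; the origin is the middle of its lower face, 70 mm from the middle of the wand; same axes as the wand.
- wandC_head: The square head of wand C, fixed to it; the origin is the middle of its lower face, 70 mm from the middle of the wand; same axes as the wand.
- stand: Fixed white storage block, 230 x 70 mm, 120 mm high; three square wells 26 mm wide in a row along its x axis, 75 mm apart, the middle one at the centre. A wand in it stands on a floor 12 mm above the table and shows its upper 92 mm. Origin: centre of the underside.
- rest: Fixed V-rest, base 250 x 220 mm, high end to its -x (towards the robot), foot stop at +x. Crossbars with blue 90-degree V-blocks hold 3 wands 65 mm apart at 45 degrees. V-blocks: 16 mm long, 70 mm below and 40 mm above a seated wand's middle, lips 8 mm above its axis; between them it is free all round, and its head is clear. Side rails 30 mm beside the outer wands lie 19 mm below their axis.
- groove0 (a point): Groove 0 of the V-rest (right-hand as seen from the robot). The point where the middle of a wand lies when the wand is seated there with its foot on the stop. z runs up along the groove (45 degrees above level, towards the high end), x stands square out of the slope (up and away from the high end), y runs level across the grooves.
- groove1 (a point): Groove 1 of the V-rest (middle as seen from the robot). The point where the middle of a wand lies when the wand is seated there with its foot on the stop. z runs up along the groove (45 degrees above level, towards the high end), x stands square out of the slope (up and away from the high end), y runs level across the grooves.
- groove2 (a point): Groove 2 of the V-rest (left-hand as seen from the robot). The point where the middle of a wand lies when the wand is seated there with its foot on the stop. z runs up along the groove (45 degrees above level, towards the high end), x stands square out of the slope (up and away from the high end), y runs level across the grooves.
- basket: Loose steel carrying basket, open tray 250 (x) x 170 (y) x 50 mm high outside, walls and floor 4 mm, 350 g, with a swing handle. Origin: centre of the underside, z up.
- basket_floor (a point): Centre of the basket's inner floor (inside 242 x 162 mm).
- basket_hinge (a point): Middle of the handle's hinge line, which runs along the basket's x axis, 60 mm above its underside.
- bail_bar (a point): Middle of the handle's black grip bar: round, 12 mm in diameter, 262 mm long along the basket's x axis, 150 mm from the hinge line, carried by two thin legs outside the ends of the basket. Round bar, so it turns in the fingers.
- bail (a joint): Angle of the swing handle, rad: 0 straight up, +1.4 (its stop, where it starts) lying over to the basket's +y side, -1.4 the other side. Slightly stiff (0.03 N m); it falls to a stop when let go.
- rail: Fixed oak peg rail on two posts, 500 mm long, top edge 310 mm high. Four pegs, 16 mm thick, stick out 105 mm to its -x side, rising 8 degrees to 24 mm round ends whose tops are 290 mm high. Along its y the outer pegs (+-185 mm) hold a torch and a zinc box, hanging down to 90 mm; the inner ones (+-55 mm) are free. Origin: on the table under the middle of the board (20 mm thick).
- hang (a point): Where the middle of the handle bar lies when the bar hangs across the two free pegs, half-way along them: 65 mm out from the middle of the rail board (55 mm from its face), 284 mm above the table. Axes as the rail's: x into the board, y along the rail, which is the way the bar must lie.
- insulator: Bystander: white ribbed ceramic insulator, 56 mm in diameter, 66 mm high, loose. Origin: centre of the underside.
- bakelite: Bystander: dark brown bakelite knob, 52 mm in diameter, 36 mm high, loose. Origin: centre of the underside.
- spacer: Bystander: navy cassette spacer, 120 x 80 x 20 mm, loose. Origin: centre of the underside.
Mind the look-alikes: they are no part of the job. What is shaped like the part that bears wandC_mid but grey or red is not meant.

How it is judged:
By the outcome, as a careful person would: the job done as asked, in the order asked, and still so for the second after the job is handed in, with the robot touching nothing.
Of wandA, wandB, wandC only 2 to 3 are there at a start; the rules pass over those that are not, and their reading is None.
At some moment in a run one of basket may be knocked a few centimetres aside while the robot is not near it.
It also fails if it takes over 210 s, if anything falls off the work surface, if the arm or the gripper's body presses on something with over 40 N, if the wrist force passes 120 N, or if a joint passes its speed limit or range.

## Working session

There is one attempt and no reset: what is moved stays moved. The work goes in short steps, Python scripts to look and compute and a shell command to move; the robot and the scene stay as the last step left them, time stands still between calls to the robot, and variables do not carry over. Pictures are saved under pics/ and viewed, about 12 in all and at most 16, crops included, and the job is handed in when it is done.

```bash
ls; mkdir -p pics
python3 - <<'E'
from plant import manip
import cv2,numpy as np
for n in("scene","top"):
    f=manip.grab_frame(n); cv2.imwrite(f"pics/{n}0.png",f[:,:,::-1])
    c=manip.calibration(n); print(n,c)
print(manip.state(), manip.tcp_to_tips)
E
```

```text
pics
scene {'fx': 475.99504245918877, 'fy': 475.99504245918877, 'cx': 325.2745533892645, 'cy': 235.72800340628604, 'k1': 0.021119339159641926, 'cam_to_world': array([[-0.43291129, -0.53635497,  0.72450753,  1.43813609],
       [ 0.90141909, -0.25257769,  0.35163637,  0.43038731],
       [-0.00560747,  0.80531227,  0.59282434,  0.86687636],
       [ 0.        ,  0.        ,  0.        ,  1.        ]])}
top {'fx': 611.1175546253944, 'fy': 611.1175546253944, 'cx': 310.42389818225047, 'cy': 248.93755008285044, 'k1': -0.0597990861852097, 'cam_to_world': array([[-0.02602581,  0.98010885, -0.19674679,  0.17087102],
       [-0.99954178, -0.02855673, -0.01003734, -0.00215742],
       [-0.01545613,  0.19639541,  0.98040295,  2.12937807],
       [ 0.        ,  0.        ,  0.        ,  1.        ]])}
{'time': 0.1, 'joint_pos': array([-1.43299784e+00,  5.32774986e-02,  1.61416394e+00,  9.19145005e-06,
        1.47599325e+00, -1.19021877e-01]), 'joint_vel': array([-4.23174855e-07, -1.05073805e-03, -2.23345067e-03, -2.30205486e-03,
       -3.08180688e-03,  3.06683088e-04]), 'joint_efforts': array([ 1.22586193e-04, -3.94906068e+01, -3.71362352e+01, -9.91169395e-05,
        3.94961433e-03,  1.93906821e-06]), 'tool_pos': array([ 0.15867103, -0.60398157,  0.25218986]), 'tool_rot': array([-6.48378313e-04,  7.91834759e-01, -6.10734694e-01, -6.54137215e-04]), 'contact_force': array([-0.02895039, -0.29040554, -0.35316263]), 'ft_torque': array([ 0.02946169, -0.02035561, -0.03166321]), 'gripper_width': 0.998898175585696} 0.022
```

View pics/scene0.png

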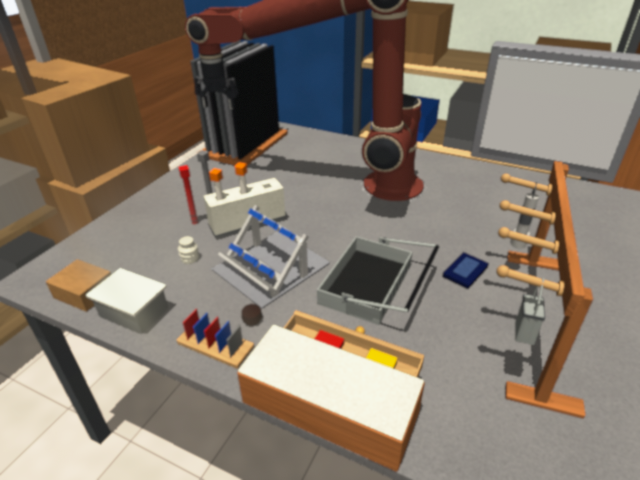

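View pics/top0.png

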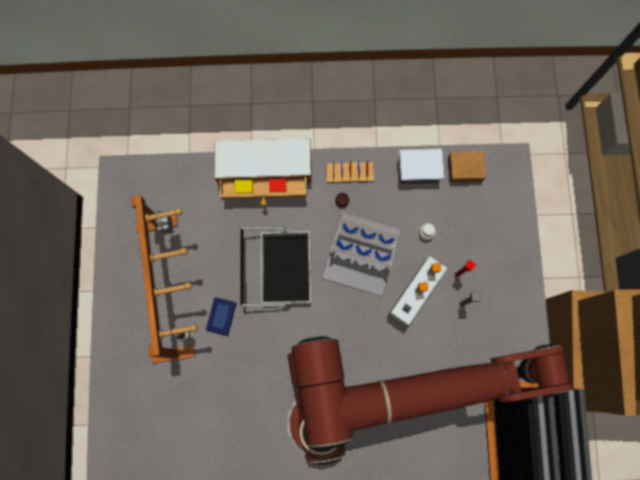

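The scene shows two orange-headed wands in the block (scene px ~(216,175) and (241,170)). The third well is empty, and the red and grey wands beside the block are look-alikes. The V-rest's blue blocks are at top px ~(365,240), the basket at (285,267) with its bail lying to the left, and the free pegs at (170,254) and (173,289).

```bash
cat > h.py <<'E'
import numpy as np,cv2
from plant import manip
from scipy.spatial.transform import Rotation as R
def shot(n,name=None):
    c=manip.calibration(n); f=manip.grab_frame(n)
    if name: cv2.imwrite(f"pics/{name}.png",f[:,:,::-1])
    return f,c
def ray(c,uv):
    K=np.array([[c['fx'],0,c['cx']],[0,c['fy'],c['cy']],[0,0,1]])
    p=cv2.undistortPoints(np.array(uv,float).reshape(-1,1,2),K,np.array([c['k1'],0,0,0,0.])).reshape(-1,2)
    T=c['cam_to_world']; d=np.c_[p[:,0],-p[:,1],-np.ones(len(p))]@T[:3,:3].T
    return T[:3,3],d/np.linalg.norm(d,axis=1)[:,None]
def onz(c,uv,z):
    o,d=ray(c,uv); return o+d*((z-o[2])/d[:,2])[:,None]
def tri(c1,u1,c2,u2):
    o1,d1=ray(c1,[u1]);o2,d2=ray(c2,[u2]);d1=d1[0];d2=d2[0]
    t=np.linalg.lstsq(np.c_[d1,-d2],o2-o1,rcond=None)[0]
    a,b=o1+t[0]*d1,o2+t[1]*d2
    return (a+b)/2,np.linalg.norm(a-b)
def proj(c,P):
    T=c['cam_to_world'];q=(np.atleast_2d(P)-T[:3,3])@T[:3,:3]
    x=q[:,0]/-q[:,2];y=-q[:,1]/-q[:,2];s=1+c['k1']*(x*x+y*y)
    return np.c_[c['cx']+c['fx']*x*s,c['cy']+c['fy']*y*s]
def blobs(f,lo,hi,amin=8):
    m=cv2.inRange(cv2.cvtColor(f,cv2.COLOR_RGB2HSV),lo,hi)
    n,l,s,ce=cv2.connectedComponentsWithStats(m)
    return [(ce[i],s[i]) for i in range(1,n) if s[i][4]>=amin],l
def rows(Pt,Rt):
    """shift(cm) and rotvec(deg) in the current tool frame to reach Pt,Rt (matrix)"""
    s=manip.state();q=s['tool_rot'];r=R.from_quat([q[1],q[2],q[3],q[0]])
    return (r.inv().apply(np.array(Pt)-s['tool_pos'])*100).round(2),np.degrees((r.inv()*R.from_matrix(Rt)).as_rotvec()).round(2)
E
python3 - <<'E'
from h import *
np.set_printoptions(precision=4,suppress=True)
for n in("scene","top"):
    f=cv2.imread(f"pics/{n}0.png")[:,:,::-1].copy();c=manip.calibration(n)
    for nm,lo,hi in(("orange",(8,170,150),(18,255,255)),("blue",(105,120,90),(120,255,255)),("red",(0,190,120),(3,255,255))):
        b,l=blobs(f,lo,hi)
        for ce,s in b: print(n,nm,ce,s, onz(c,[ce],.212 if nm=='orange' else .1)[0])
f=cv2.imread("pics/top0.png"); 
cv2.imwrite("pics/topcrop.png",cv2.resize(f[190:350,120:490],None,fx=2.16,fy=2.16*1.0,interpolation=cv2.INTER_CUBIC))
f=cv2.imread("pics/scene0.png"); 
cv2.imwrite("pics/scenecrop.png",cv2.resize(f[140:370,170:570],None,fx=2,fy=2,interpolation=cv2.INTER_CUBIC))
E
```

```text
scene orange [271.6667 139.5043] [259 130  27  20 117] [ 0.2428 -0.338   0.212 ]
scene orange [214.7333 155.4   ] [210 153  10   5  30] [ 0.4117 -0.4361  0.212 ]
scene orange [239.5283 167.3302] [234 162  12  13 106] [ 0.4431 -0.3261  0.212 ]
scene orange [569.2258 235.4383] [ 555  163   36  137 1200] [0.3978 0.5489 0.212 ]
scene orange [214.2812 174.0104] [209 169  12  12  96] [ 0.5065 -0.3682  0.212 ]
scene orange [547.4423 262.5897] [537 257  21  12 156] [0.5228 0.5135 0.212 ]
scene orange [523.7419 260.1613] [520 258   9   5  31] [0.5357 0.4672 0.212 ]
scene orange [265.7869 385.8689] [242 376  49  21  61] [1.0495 0.1326 0.212 ]
scene orange [545.2611 399.5837] [507 383  77  33 992] [0.8817 0.542  0.212 ]
scene orange [372.5395 430.9605] [345 419  57  24  76] [1.049  0.3173 0.212 ]
scene blue [214.1602   3.4524] [185   0  73  14 462] [-1.9365 -2.1774  0.1   ]
scene blue [309.533   76.7954] [ 256   18   87  115 6109] [-0.6633 -0.6701  0.1   ]
scene blue [313.8182  45.2727] [312  43   4   5  11] [-1.1826 -0.9082  0.1   ]
scene blue [195.05  51.05] [194  46   3  12  20] [-0.7881 -1.
[... 1709 characters left out ...]
0.5142  0.212 ]
top blue [349.1458 229.2708] [343 225  14   8  48] [ 0.6426 -0.115   0.1   ]
top blue [366.8444 234.5556] [361 230  14   8  45] [ 0.6224 -0.1745  0.1   ]
top blue [385.1628 239.8372] [379 235  14   9  43] [ 0.6022 -0.2358  0.1   ]
top blue [343.0566 245.5094] [337 240  15  10  53] [ 0.5867 -0.0922  0.1   ]
top blue [362.3846 251.2115] [356 246  15   9  52] [ 0.5652 -0.1568  0.1   ]
top blue [381.5769 256.7885] [375 252  15   9  52] [ 0.5441 -0.2207  0.1   ]
top blue [220.2772 315.4842] [212 303  17  26 285] [0.361  0.3245 0.1   ]
top red [277.0341 184.5682] [269 179  16  12 176] [0.809  0.1284 0.1   ]
top red [469.8727 264.9455] [466 261   9   9  55] [ 0.5075 -0.5171  0.1   ]
```

View pics/topcrop.png

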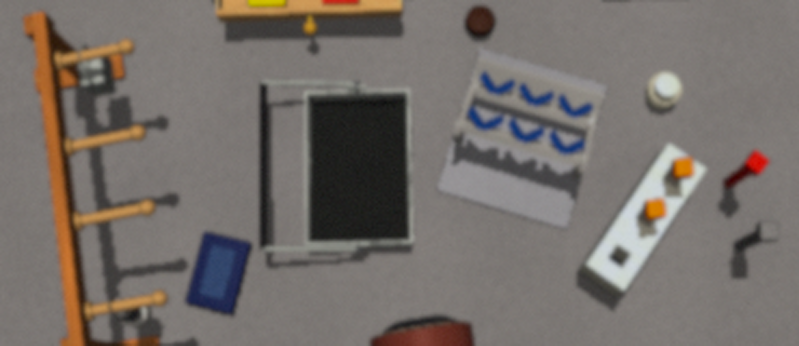

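View pics/scenecrop.png

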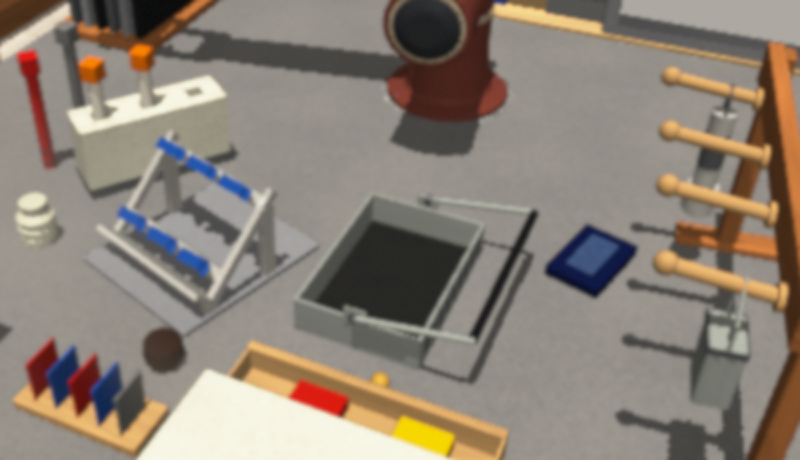

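Run:
```python
from h import *
np.set_printoptions(precision=4,suppress=True)
cs,ct=manip.calibration("scene"),manip.calibration("top")
def t(n,top,sc): print(n,*tri(ct,top,cs,sc))
t('headfar',(435.78,267.28),(214.28,174.0));t('headnear',(422.75,286.4),(239.5,167.3))
P=[]
for n,a,b in(('L2',(349.15,229.27),(266.16,270.46)),('L1',(366.84,234.56),(250.47,259.59)),('L0',(385.16,239.84),(236.12,249.24)),('U2',(343.06,245.51),(287.14,233.31)),('U1',(362.38,251.21),(270.29,223.32)),('U0',(381.58,256.79),(255.53,214.41))): t(n,a,b)
T=lambda x,y:(x/2.16+120,y/2.16+190)
S=lambda x,y:(x/2+170,y/2+140)
t('pegP',T(140,131),S(668,184));t('pegM',T(148,206),S(668,130))
t('pegout+',T(126,45),S(664,262));t('pegout-',T(158,299),S(672,75))
t('bar far',T(264,83),S(473,340));t('bar near',T(264,247),S(535,212))
for n,x,y in(('fl',307,90),('fr',410,90),('nr',412,243),('nl',305,242)): print('rim',n,onz(ct,[T(x,y)],.05))
for n,x,y in(('fl',305,310+10),('fr',375,197),('nr',483,230),('nl',422,340)): print('rimS',n,onz(cs,[S(x,y)],.05))
print('block near end top',onz(ct,[T(670,145),T(705,168),T(582,268),T(622,292)],.12), onz(ct,[T(619,256)],.12))
print('rail top',onz(ct,[T(38,14),T(82,340)],.31))
```

```text
headfar [ 0.4875 -0.383   0.1988] 0.002468652035135932
headnear [ 0.4267 -0.3371  0.2014] 0.002503169992976093
L2 [ 0.6534 -0.1196  0.059 ] 0.005090459142668228
L1 [ 0.633  -0.1805  0.0592] 0.005933587227495149
L0 [ 0.6119 -0.2421  0.0591] 0.0037907922474693817
U2 [ 0.5801 -0.0931  0.1387] 0.005628968934156325
U1 [ 0.5591 -0.1564  0.1383] 0.005750082703448504
U0 [ 0.5381 -0.2181  0.1368] 0.0029277752428401582
pegP [0.548  0.4107 0.2777] 0.007228749281431849
pegM [0.4391 0.3958 0.2774] 0.0032138117287105685
pegout+ [0.677  0.4304 0.2773] 0.001330367683364323
pegout- [0.3071 0.38   0.2774] 0.0028325111487856984
bar far [0.6598 0.2548 0.0827] 0.005662476347921425
bar near [0.3972 0.2561 0.0849] 0.006470754491778035
rim fl [[0.6546 0.1863 0.05  ]]
rim fr [[0.6497 0.0197 0.05  ]]
rim nr [[0.4018 0.0229 0.05  ]]
rim nl [[0.408  0.1921 0.05  ]]
rimS fl [[0.6817 0.0545 0.05  ]]
rimS fr [[0.4125 0.0353 0.05  ]]
rimS nr [[0.4195 0.1979 0.05  ]]
rimS nl [[0.6525 0.1954 0.05  ]]
block near end top [[ 0.5345 -0.381   0.12  ]
 [ 0.4969 -0.4328  0.12  ]
 [ 0.3486 -0.2352  0.12  ]
 [ 0.3105 -0.294   0.12  ]] [[ 0.3652 -0.2924  0.12  ]]
rail top [[0.7186 0.5513 0.31  ]
 [0.2512 0.4766 0.31  ]]
```

```bash
cat >> h.py <<'E'
def rot(z,x):
    z=np.array(z,float);z/=np.linalg.norm(z);x=np.array(x,float);x-=z*(x@z);x/=np.linalg.norm(x)
    return np.c_[x,np.cross(z,x),z]
def yaw(d): d=np.radians(d); return rot([0,0,-1],[np.cos(d),np.sin(d),0])
E
python3 - <<'E'
from h import *
print(rows([.45,-.36,.42],yaw(-127.6)))
c=manip.calibration('wrist');print(c)
E
```

```text
(array([-16.23, -34.38, -16.74]), array([4.000e-02, 1.000e-01, 5.231e+01]))
{'fx': 336.67320803336696, 'fy': 336.67320803336696, 'cx': 321.9597484156507, 'cy': 238.75793520113544, 'k1': -0.0623511168384324, 'cam_to_world': array([[ 0.2531521 ,  0.93226649,  0.25844382,  0.22490676],
       [-0.9674254 ,  0.24435246,  0.06618137, -0.58799605],
       [-0.00145271, -0.26677907,  0.96375662,  0.37298952],
       [ 0.        ,  0.        ,  0.        ,  1.        ]])}
```

```bash
python3 -m pendant '{"linear":[[-4,-9,-6],[-8,-18,-12],[-16.2,-34.4,-16.7],[-16.2,-34.4,-16.7],[-16.2,-34.4,-16.7],[-16.2,-34.4,-16.7],[-16.2,-34.4,-16.7],[-16.2,-34.4,-16.7],[-16.2,-34.4,-16.7],[-16.2,-34.4,-16.7]],"rotation":[[0,0,7],[0,0,14],[0,0,52.3],[0,0,52.3],[0,0,52.3],[0,0,52.3],[0,0,52.3],[0,0,52.3],[0,0,52.3],[0,0,52.3]],"grip":[0,0,0,0,0,0,0,0,0,0]}'
python3 -m pendant '{"linear":[[0,0,0],[0,0,0],[0,0,0],[0,0,0],[0,0,0],[0,0,0],[0,0,0],[0,0,0],[0,0,0],[0,0,0]],"rotation":[[0,0,0],[0,0,0],[0,0,0],[0,0,0],[0,0,0],[0,0,0],[0,0,0],[0,0,0],[0,0,0],[0,0,0]],"grip":[0.3,0.3,0.3,0.3,0.3,0.3,0.3,0.3,0.3,0.3]}'
python3 - <<'E'
from h import *
np.set_printoptions(precision=4,suppress=True)
f,c=shot('wrist','w1'); print(c['cam_to_world'])
for ce,s in blobs(f,(8,170,120),(18,255,255),30)[0]: print(ce,s,onz(c,[ce],.212))
for ce,s in blobs(f,(105,120,90),(120,255,255),30)[0]: print('blue',ce,s,onz(c,[ce],.1))
print(manip.state())
E
```

```text
time: 0.93
tool_pos: [0.4471, -0.3624, 0.4183]
tool_rot: [-0.0, -0.442, 0.897, 0.0]
contact_force: [-0.1, -0.7, 0.9]
gripper_width: 1.0
time: 1.77
tool_pos: [0.446, -0.3642, 0.4181]
tool_rot: [0.0, -0.441, 0.897, -0.0]
contact_force: [0.7, 0.0, 0.5]
gripper_width: 0.698
[[-0.6109  0.763   0.211   0.5002]
 [-0.7917 -0.5885 -0.1639 -0.4067]
 [-0.0008 -0.2672  0.9636  0.5389]
 [ 0.      0.      0.      1.    ]]
[310.7806 170.1735] [291 152  38  37 196] [[ 0.4891 -0.3842  0.212 ]]
[579.4392 289.4473] [ 529  200  111  199 3320] [[ 0.2103 -0.5396  0.212 ]]
[310.8424 243.8924] [294 223  35  39 660] [[ 0.4313 -0.3389  0.212 ]]
blue [ 7.3478 41.3043] [ 0 30 16 22 69] [[ 0.8522 -0.1753  0.1   ]]
blue [176.9915 154.1255] [158 138  36  27 470] [[ 0.6071 -0.2535  0.1   ]]
blue [136.1247 170.1224] [117 154  36  26 441] [[ 0.6265 -0.1964  0.1   ]]
blue [ 97.1349 185.8193] [ 79 170  34  26 415] [[ 0.6459 -0.1389  0.1   ]]
blue [177.2778 216.8709] [156 199  41  29 612] [[ 0.5472 -0.1966  0.1   ]]
blue [130.6446 234.0348] [110 217  39  28 574] [[ 0.5704 -0.1276  0.1   ]]
blue [ 86.6642 250.0803] [ 67 234  38  26 548] [[ 0.594  -0.0587  0.1   ]]
{'time': 1.8167, 'joint_pos': array([-0.8139, -0.1087,  1.5016,  0.    ,  1.7486,  1.4131]), 'joint_vel': array([ 0.0032, -0.0007, -0.0004, -0.0013,  0.0017, -0.0011]), 'joint_efforts': array([ -0.0748, -33.4251, -38.198 ,  -0.0028,  -0.0002,  -0.0002]), 'tool_pos': array([ 0.446 , -0.3641,  0.4181]), 'tool_rot': array([ 0.    , -0.4415,  0.8972, -0.    ]), 'contact_force': array([0.7999, 0.7822, 0.2594]), 'ft_torque': array([ 0.0364, -0.0039, -0.0115]), 'gripper_width': 0.700739181779654}
```

View pics/w1.png

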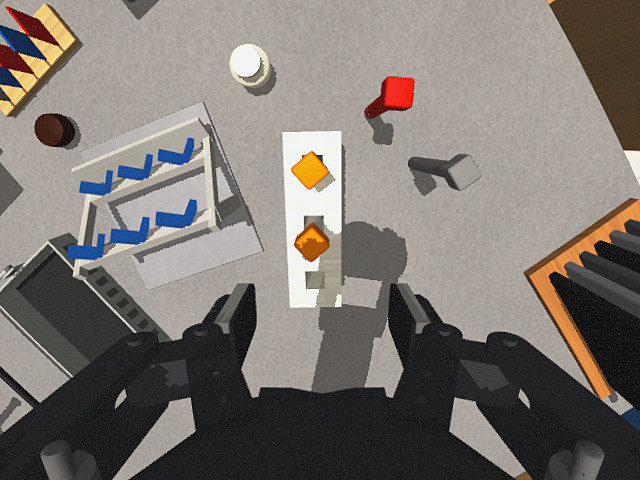

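The wrist view shows heads at about (310,171) and (312,242). Both are turned roughly 40° relative to the block, so I measure their face angles.

Run:
```python
from h import *
np.set_printoptions(precision=4,suppress=True)
f=cv2.imread('pics/w1.png')[:,:,::-1].copy();c=manip.calibration('wrist')
hsv=cv2.cvtColor(f,cv2.COLOR_RGB2HSV)
m=cv2.inRange(hsv,(5,150,70),(25,255,255)); m[:,:280]=0;m[:,345:]=0
cn=[k for k in cv2.findContours(m,cv2.RETR_EXTERNAL,cv2.CHAIN_APPROX_NONE)[0] if cv2.contourArea(k)>200]
for k in cn:
    a=cv2.approxPolyDP(cv2.convexHull(k),3,True).reshape(-1,2)
    W=onz(c,a,.212); print(a.tolist(),'\n',W[:,:2])
    d=np.roll(W,-1,0)-W; print('len',np.linalg.norm(d,axis=1),'ang',np.degrees(np.arctan2(d[:,1],d[:,0]))%90)
cv2.imwrite('pics/w1c.png',cv2.resize(f[140:270,270:360][:,:,::-1],None,fx=4.5,fy=4.5,interpolation=cv2.INTER_NEAREST))
```

```text
[[313, 223], [327, 237], [328, 247], [310, 261], [294, 244], [297, 236]] 
 [[ 0.4471 -0.3539]
 [ 0.4271 -0.3562]
 [ 0.4181 -0.3506]
 [ 0.4175 -0.3268]
 [ 0.4417 -0.3252]
 [ 0.4463 -0.3329]]
len [0.0201 0.0106 0.0238 0.0242 0.009  0.021 ] ang [ 6.4562 58.0935  1.5775  3.7424 31.4309  1.9564]
[[311, 151], [328, 172], [307, 188], [291, 169]] 
 [[ 0.5031 -0.3953]
 [ 0.4777 -0.3961]
 [ 0.478  -0.3707]
 [ 0.5016 -0.3699]]
len [0.0254 0.0254 0.0236 0.0255] ang [ 1.7918 89.4016  2.0871  3.356 ]
```

View pics/w1c.png

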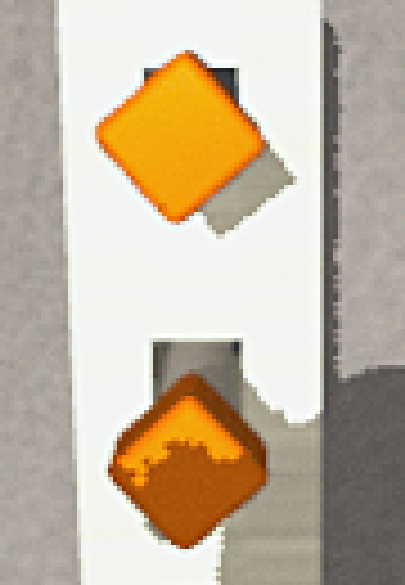

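Both heads have faces about 2° off the world axes, with centres at (0.490,-0.383) and (0.430,-0.3385), 75 mm apart as expected. I pick the far one with yaw -88.

Run:
```python
from h import *
print(rows([.490,-.383,.202],yaw(-88)))
```

```text
(array([-1.19, -4.64, 21.61]), array([ -0. ,  -0. , -39.6]))
```

```bash
python3 -m pendant '{"linear":[[-1.2,-4.6,3],[-1.2,-4.6,6],[-1.2,-4.6,9],[-1.2,-4.6,11],[-1.2,-4.6,12],[-1.2,-4.6,14],[-1.2,-4.6,16],[-1.2,-4.6,18],[-1.2,-4.6,20],[-1.2,-4.6,21.6]],"rotation":[[0,0,-7],[0,0,-14],[0,0,-21],[0,0,-28],[0,0,-35],[0,0,-39.6],[0,0,-39.6],[0,0,-39.6],[0,0,-39.6],[0,0,-39.6]],"grip":[0.3,0.3,0.3,0.3,0.3,0.3,0.3,0.3,0.3,0.3]}'
python3 -m pendant '{"linear":[[0,0,0],[0,0,0],[0,0,0],[0,0,0],[0,0,0],[0,0,0],[0,0,0],[0,0,0],[0,0,0],[0,0,0]],"rotation":[[0,0,0],[0,0,0],[0,0,0],[0,0,0],[0,0,0],[0,0,0],[0,0,0],[0,0,0],[0,0,0],[0,0,0]],"grip":[0.3,0.3,0.9,0.9,0.9,0.9,0.9,0.9,0.9,0.9]}'
python3 - <<'E'
from h import *
np.set_printoptions(precision=4,suppress=True)
s=manip.state();print(s['tool_pos'],s['contact_force'],s['gripper_width'],s['time'])
# target poses at rest
a=np.radians(-18.7);xr=np.array([np.cos(a),np.sin(a),0]);yr=np.array([-np.sin(a),np.cos(a),0]);up=np.array([0,0,1.])
gz=(up-xr)/2**.5;gx=(up+xr)/2**.5
L={0:(.6119,-.2421,.0591),1:(.633,-.1805,.0592),2:(.6534,-.1196,.059)};U={0:(.5381,-.2181,.1368),1:(.5591,-.1564,.1383),2:(.5801,-.0931,.1387)}
f=cv2.imread('pics/w1.png')
# wrist-vs-top triangulation of blocks
for i in L:
    m=np.array(L[i])+.636*(np.array(U[i])-np.array(L[i]));print(i,m, m+.005*gx)
E
```

```text
time: 2.65
tool_pos: [0.4895, -0.3821, 0.2002]
tool_rot: [-0.0, 0.719, -0.695, -0.001]
contact_force: [-0.2, 0.4, 0.1]
gripper_width: 0.701
time: 3.48
tool_pos: [0.4907, -0.3833, 0.2043]
tool_rot: [-0.0, 0.719, -0.695, 0.002]
contact_force: [0.2, 0.0, 5.7]
gripper_width: 0.316
[ 0.4907 -0.3833  0.2043] [0.2293 0.0312 5.7229] 0.31629087239527603 3.4833
0 [ 0.565  -0.2268  0.1085] [ 0.5683 -0.228   0.1121]
1 [ 0.586  -0.1652  0.1095] [ 0.5893 -0.1663  0.113 ]
2 [ 0.6068 -0.1027  0.1097] [ 0.6101 -0.1039  0.1132]
```

```bash
python3 -m pendant '{"linear":[[0,0,-1],[0,0,-2],[0,0,-4],[0,0,-6],[0,0,-8],[0,0,-10],[0,0,-12],[0,0,-14],[0,0,-16],[0,0,-18]],"rotation":[[0,0,0],[0,0,0],[0,0,0],[0,0,0],[0,0,0],[0,0,0],[0,0,0],[0,0,0],[0,0,0],[0,0,0]],"grip":[0.9,0.9,0.9,0.9,0.9,0.9,0.9,0.9,0.9,0.9]}'
cat >> h.py <<'E'
a=np.radians(-18.7);xr=np.array([np.cos(a),np.sin(a),0]);yr=np.array([-np.sin(a),np.cos(a),0]);up=np.array([0,0,1.])
gz=(up-xr)/2**.5;gx=(up+xr)/2**.5
G={0:np.array([.5683,-.228,.1121]),1:np.array([.5893,-.1663,.113]),2:np.array([.6101,-.1039,.1132])}
E
python3 - <<'E'
from h import *
Rr=rot(-gz,-yr)
print(rows(G[2]+.092*gz+.06*gx,Rr),manip.state()['gripper_width'])
E
```

```text
time: 4.32
tool_pos: [0.4896, -0.3824, 0.3835]
tool_rot: [0.0, 0.719, -0.695, -0.0]
contact_force: [0.8, -0.2, -0.7]
gripper_width: 0.321
(array([-28.21, -10.9 ,  16.28]), array([44.5 ,  8.13, 19.63])) 0.32132896722193266
```

```bash
python3 -m pendant '{"linear":[[-3.5,-1.4,0],[-7,-2.7,0],[-10.5,-4.1,0],[-14,-5.5,0],[-17.5,-6.8,0],[-21,-8.2,0],[-24.5,-9.5,0],[-28.2,-10.9,2],[-28.2,-10.9,4],[-28.2,-10.9,6]],"rotation":[[5.6,1,2.4],[11.2,2,4.9],[16.7,3,7.4],[22.3,4.1,9.8],[27.8,5.1,12.3],[33.4,6.1,14.7],[39,7.1,17.2],[44.5,8.1,19.6],[44.5,8.1,19.6],[44.5,8.1,19.6]],"grip":[0.9,0.9,0.9,0.9,0.9,0.9,0.9,0.9,0.9,0.9]}'
python3 - <<'E'
from h import *
np.set_printoptions(precision=4,suppress=True)
Rr=rot(-gz,-yr)
print(rows(G[2]+.092*gz+.06*gx,Rr),manip.state()['joint_pos'])
f,c=shot('scene')
cv2.imwrite('pics/s2.png',cv2.resize(f[100:340,160:480][:,:,::-1],None,fx=2,fy=2))
f,c=shot('top','t2')
E
```

```text
time: 5.15
tool_pos: [0.5881, -0.093, 0.3206]
tool_rot: [0.224, -0.541, 0.749, -0.31]
contact_force: [0.0, -0.6, -1.5]
gripper_width: 0.316
(array([0.33, 6.94, 7.19]), array([0.07, 0.27, 0.25])) [-0.2649 -0.4788  2.0789 -0.0563  0.7588  1.6508]
```

View pics/s2.png

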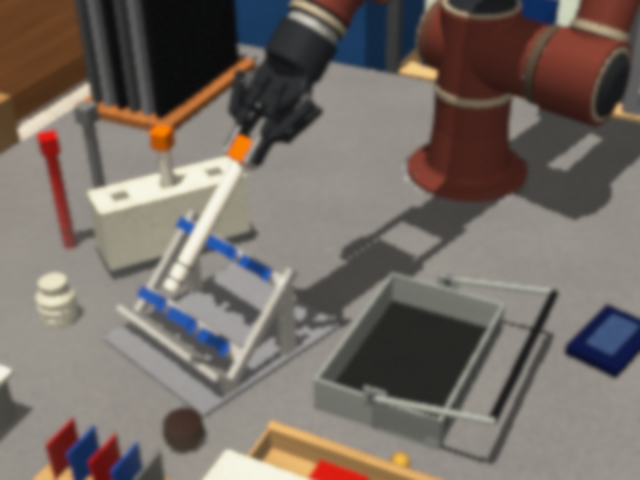

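The wand is held cleanly at 45° above the rest.

```bash
python3 -m pendant '{"linear":[[0,1,1],[0,2,2],[0,3,3],[0,4,4],[0,5,5],[0,6,6],[0.3,6.9,7.2],[0.3,7.9,7.2],[0.3,8.9,7.2],[0.3,9.9,7.2]],"rotation":[[0,0,0],[0,0,0],[0,0,0],[0,0,0],[0,0,0],[0,0,0],[0,0,0],[0,0,0],[0,0,0],[0,0,0]],"grip":[0.9,0.9,0.9,0.9,0.9,0.9,0.9,0.9,0.9,0.9]}'
python3 - <<'E'
from h import *
np.set_printoptions(precision=4,suppress=True)
Rr=rot(-gz,-yr)
print(rows(G[2]+.092*gz,Rr))
for n in('scene','top','wrist'):
    f,c=shot(n,n+'3')
    a,b=proj(c,G[2])[0].astype(int)
    if n!='wrist': cv2.imwrite(f'pics/{n}3c.png',cv2.resize(f[max(b-60,0):b+60,a-80:a+80][:,:,::-1],None,fx=4,fy=4,interpolation=cv2.INTER_CUBIC))
a,b=cv2.imread('pics/scene3c.png'),cv2.imread('pics/top3c.png')
cv2.imwrite('pics/m3.png',cv2.resize(np.hstack([a,b]),(800,300)))
E
```

```text
time: 6.08
tool_pos: [0.5697, -0.094, 0.2022]
tool_rot: [0.224, -0.538, 0.751, -0.311]
contact_force: [-0.1, 1.0, -0.9]
gripper_width: 0.315
(array([-0.36,  3.37,  0.02]), array([-0.09,  0.01, -0.02]))
```

View pics/m3.png

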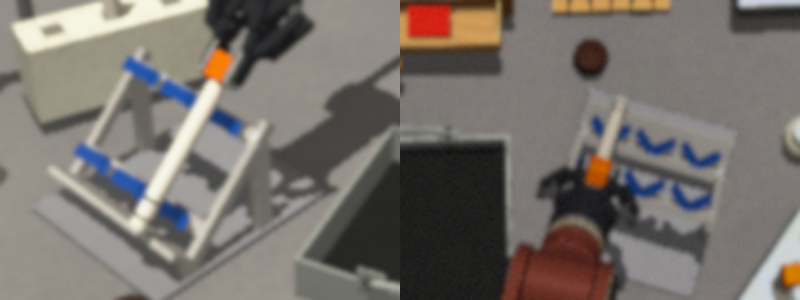

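The top view shows the wand centred laterally on groove 2. I lower it slowly, backing off along the axis to clear the foot stop.

```bash
python3 -m pendant '{"linear":[[-0.3,0,-0.5],[-0.3,0.5,-0.8],[-0.3,1,-0.8],[-0.3,1.4,-0.8],[-0.3,1.8,-0.8],[-0.3,2.1,-0.8],[-0.3,2.4,-0.8],[-0.3,2.6,-0.8],[-0.3,2.7,-0.8],[-0.3,2.7,-0.8]],"rotation":[[0,0,0],[0,0,0],[0,0,0],[0,0,0],[0,0,0],[0,0,0],[0,0,0],[0,0,0],[0,0,0],[0,0,0]],"grip":[0.9,0.9,0.9,0.9,0.9,0.9,0.9,0.9,0.9,0.9]}'
python3 -m pendant '{"linear":[[0,0.1,0],[0,0.2,0],[0,0.3,0],[0,0.4,0],[0,0.4,0],[0,0.4,0],[0,0.4,0],[0,0.4,0],[0,0.4,0],[0,0.4,0]],"rotation":[[0,0,0],[0,0,0],[0,0,0],[0,0,0],[0,0,0],[0,0,0],[0,0,0],[0,0,0],[0,0,0],[0,0,0]],"grip":[0.9,0.9,0.9,0.9,0.9,0.9,0.9,0.9,0.9,0.9]}'
python3 - <<'E'
from h import *
np.set_printoptions(precision=4,suppress=True)
Rr=rot(-gz,-yr)
print(rows(G[2]+.092*gz,Rr))
f,c=shot('scene')
a,b=proj(c,G[2])[0].astype(int)
cv2.imwrite('pics/s4.png',cv2.resize(f[b-70:b+50,a-80:a+80][:,:,::-1],None,fx=4,fy=4,interpolation=cv2.INTER_CUBIC))
E
```

```text
time: 7.07
tool_pos: [0.5471, -0.0828, 0.1874]
tool_rot: [0.223, -0.539, 0.751, -0.311]
contact_force: [-0.5, 1.1, -0.4]
gripper_width: 0.317
time: 7.9
tool_pos: [0.5457, -0.082, 0.1866]
tool_rot: [0.224, -0.538, 0.75, -0.312]
contact_force: [5.0, 1.5, 1.8]
gripper_width: 0.315
(array([0.01, 0.38, 0.8 ]), array([-0.2 ,  0.07,  0.01]))
```

View pics/s4.png

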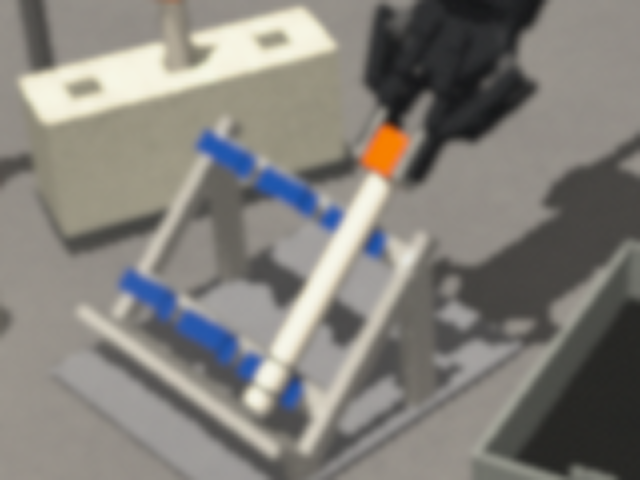

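Contact at about 4 mm above my estimate, and the wand lies in the V (scene crop px 310,290). Now I slide it down to the stop.

```bash
python3 -m pendant '{"linear":[[0,-0.1,0.1],[0,-0.1,0.2],[0,-0.1,0.3],[0,-0.1,0.4],[0,-0.1,0.5],[0,-0.1,0.6],[0,-0.1,0.7],[0,-0.1,0.8],[0,-0.1,0.8],[0,-0.1,0.8]],"rotation":[[0,0,0],[0,0,0],[0,0,0],[0,0,0],[0,0,0],[0,0,0],[0,0,0],[0,0,0],[0,0,0],[0,0,0]],"grip":[0.9,0.9,0.9,0.9,0.9,0.9,0.9,0.9,0.9,0.9]}'
python3 -m pendant '{"linear":[[0,0,0.1],[0,0,0.2],[0,0,0.3],[0,0,0.4],[0,0,0.5],[0,0,0.5],[0,0,0.5],[0,0,0.5],[0,0,0.5],[0,0,0.5]],"rotation":[[0,0,0],[0,0,0],[0,0,0],[0,0,0],[0,0,0],[0,0,0],[0,0,0],[0,0,0],[0,0,0],[0,0,0]],"grip":[0.9,0.9,0.9,0.9,0.9,0.9,0.9,0.9,0.9,0.9]}'
python3 - <<'E'
from h import *
np.set_printoptions(precision=4,suppress=True)
print(rows(G[2]+.092*gz,rot(-gz,-yr)))
E
```

```text
time: 8.78
tool_pos: [0.5514, -0.0839, 0.1807]
tool_rot: [0.224, -0.538, 0.75, -0.311]
contact_force: [5.4, 3.9, 4.3]
gripper_width: 0.316
time: 9.62
tool_pos: [0.5554, -0.0849, 0.1818]
tool_rot: [0.225, -0.539, 0.75, -0.312]
contact_force: [-36.1, 14.2, 35.4]
gripper_width: 0.319
(array([ 0.05,  0.76, -0.25]), array([-0.27,  0.07,  0.07]))
```

The stop is reached: 52 N back along the axis. I ease off, release and retreat.

```bash
python3 -m pendant '{"linear":[[0,0,-0.2],[0,0,-0.4],[0,0,-0.4],[0,0,-0.4],[0,0,-0.4],[0,0,-0.4],[0,0,-0.4],[0,0,-0.4],[0,0,-0.4],[0,0,-0.4]],"rotation":[[0,0,0],[0,0,0],[0,0,0],[0,0,0],[0,0,0],[0,0,0],[0,0,0],[0,0,0],[0,0,0],[0,0,0]],"grip":[0.9,0.9,0.9,0.4,0.4,0.4,0.4,0.4,0.4,0.4]}'
python3 -m pendant '{"linear":[[0,0,-1],[0,0,-2],[0,0,-4],[0,0,-6],[0,0,-8],[0,0,-10],[0,-3,-13],[0,-6,-15],[0,-8,-15],[0,-8,-15]],"rotation":[[0,0,0],[0,0,0],[0,0,0],[0,0,0],[0,0,0],[0,0,0],[0,0,0],[0,0,0],[0,0,0],[0,0,0]],"grip":[0.4,0.4,0.4,0.4,0.4,0.4,0.4,0.4,0.4,0.4]}'
python3 - <<'E'
from h import *
np.set_printoptions(precision=4,suppress=True)
print(rows([.430,-.3385,.30],yaw(-87)),manip.state()['joint_pos'])
f,c=shot('scene','s5');ft,ct=shot('top')
B=[b for b in blobs(f,(8,170,130),(20,255,255),15)[0] if 150<b[0][0]<350 and 100<b[0][1]<300]
Bt=[b for b in blobs(ft,(8,170,130),(20,255,255),15)[0] if 320<b[0][0]<450 and 220<b[0][1]<320]
print([b[0] for b in B],[b[0] for b in Bt])
print('exp head',proj(c,G[2]+.085*gz),proj(ct,G[2]+.085*gz))
E
```

```text
time: 10.45
tool_pos: [0.5512, -0.0843, 0.1789]
tool_rot: [0.223, -0.539, 0.751, -0.311]
contact_force: [-0.1, -1.3, -0.3]
gripper_width: 0.598
time: 11.28
tool_pos: [0.5065, -0.0692, 0.3493]
tool_rot: [0.226, -0.537, 0.749, -0.315]
contact_force: [0.8, -0.2, -0.2]
gripper_width: 0.602
(array([27.97,  2.55,  4.42]), array([-45.04,  -8.58, -20.53])) [-0.2565 -0.7579  2.2025 -0.0624  0.9035  1.6586]
[array([247.2436, 154.3188]), array([295.3543, 218.1496])] [array([341.8   , 251.2625]), array([422.6296, 286.5   ])]
exp head [[295.4616 217.8984]] [[341.9294 251.12  ]]
```

Wand 1 is seated: its head is at scene (295,218) and top (342,251), matching the prediction. Now wand 2.

```bash
python3 -m pendant '{"linear":[[3.5,0,0],[7,0,0],[10.5,0.3,0],[14,0.6,0],[17.5,1,0.6],[21,1.5,1.5],[24.5,2,3],[28,2.55,4.4],[28,2.55,4.4],[28,2.55,4.4]],"rotation":[[-5.6,-1.1,-2.6],[-11.3,-2.2,-5.1],[-16.9,-3.2,-7.7],[-22.5,-4.3,-10.3],[-28.1,-5.4,-12.8],[-33.8,-6.4,-15.4],[-39.4,-7.5,-18],[-45,-8.6,-20.5],[-45,-8.6,-20.5],[-45,-8.6,-20.5]],"grip":[0.3,0.3,0.3,0.3,0.3,0.3,0.3,0.3,0.3,0.3]}'
python3 - <<'E'
from h import *
np.set_printoptions(precision=4,suppress=True)
f,c=shot('wrist','w6')
hsv=cv2.cvtColor(f,cv2.COLOR_RGB2HSV);m=cv2.inRange(hsv,(5,150,70),(25,255,255))
for k in cv2.findContours(m,cv2.RETR_EXTERNAL,cv2.CHAIN_APPROX_NONE)[0]:
    if cv2.contourArea(k)>300:
        r=cv2.minAreaRect(k); W=onz(c,cv2.boxPoints(r),.212);d=W[1]-W[0];print(r,W.mean(0),np.linalg.norm(d),np.degrees(np.arctan2(d[1],d[0]))%90)
print(rows([.430,-.3385,.202],yaw(-87)))
E
```

```text
time: 12.22
tool_pos: [0.4261, -0.3379, 0.2866]
tool_rot: [0.001, 0.725, -0.689, -0.01]
contact_force: [0.1, -0.1, 0.3]
gripper_width: 0.702
((476.4848327636719, 427.93878173828125), (37.7194938659668, 37.041656494140625), 4.5739216804504395) [ 0.2977 -0.4601  0.212 ] 0.03601477462932481 7.377136537428448
((321.6259765625, 247.7791290283203), (51.63799285888672, 44.7085075378418), 88.09085083007812) [ 0.4332 -0.3374  0.212 ] 0.02652211332068568 4.946776953600477
(array([ 0.23, -0.45,  8.72]), array([ 0.71,  0.5 , -0.07]))
```

```bash
python3 -m pendant '{"linear":[[0.2,-0.4,1],[0.2,-0.4,2],[0.2,-0.4,3],[0.2,-0.4,4],[0.2,-0.4,5],[0.2,-0.4,6],[0.2,-0.4,7],[0.2,-0.4,8],[0.2,-0.4,8.5],[0.2,-0.4,8.5]],"rotation":[[0.7,0.5,1],[0.7,0.5,1],[0.7,0.5,1],[0.7,0.5,1],[0.7,0.5,1],[0.7,0.5,1],[0.7,0.5,1],[0.7,0.5,1],[0.7,0.5,1],[0.7,0.5,1]],"grip":[0.3,0.3,0.3,0.3,0.3,0.3,0.3,0.3,0.3,0.3]}'
python3 -m pendant '{"linear":[[0,0,0],[0,0,0],[0,0,0],[0,0,0],[0,0,0],[0,0,0],[0,0,0],[0,0,0],[0,0,0],[0,0,0]],"rotation":[[0,0,0],[0,0,0],[0,0,0],[0,0,0],[0,0,0],[0,0,0],[0,0,0],[0,0,0],[0,0,0],[0,0,0]],"grip":[0.9,0.9,0.9,0.9,0.9,0.9,0.9,0.9,0.9,0.9]}'
python3 -m pendant '{"linear":[[0,0,-1],[0,0,-2],[0,0,-4],[0,0,-6],[0,0,-8],[0,0,-10],[0,0,-12],[0,0,-14],[0,0,-16],[0,0,-18]],"rotation":[[0,0,0],[0,0,0],[0,0,0],[0,0,0],[0,0,0],[0,0,0],[0,0,0],[0,0,0],[0,0,0],[0,0,0]],"grip":[0.9,0.9,0.9,0.9,0.9,0.9,0.9,0.9,0.9,0.9]}'
python3 - <<'E'
from h import *
np.set_printoptions(precision=4,suppress=True)
print(rows(G[0]+.090*gz+.03*gx-.0*yr,rot(-gz,-yr)),rows(G[0]+.110*gz+.1*gx-.0*yr,rot(-gz,-yr)))
E
```

```text
time: 13.1
tool_pos: [0.4299, -0.3388, 0.2055]
tool_rot: [0.001, 0.719, -0.695, 0.001]
contact_force: [-0.5, -0.4, -0.1]
gripper_width: 0.7
time: 13.93
tool_pos: [0.431, -0.3398, 0.2087]
tool_rot: [0.001, 0.719, -0.695, 0.004]
contact_force: [-0.2, 0.5, 5.6]
gripper_width: 0.318
time: 14.77
tool_pos: [0.4296, -0.3383, 0.3887]
tool_rot: [0.001, 0.719, -0.695, 0.003]
contact_force: [1.1, -0.2, -0.8]
gripper_width: 0.317
(array([-12.13, -10.22,  19.15]), array([44.3,  7.9, 19.7])) (array([-10.85, -13.54,  12.8 ]), array([44.3,  7.9, 19.7]))
```

```bash
python3 -m pendant '{"linear":[[-1.4,-1.7,0],[-2.7,-3.4,0],[-4.1,-5.1,0],[-5.4,-6.8,1],[-6.8,-8.5,2.5],[-8.1,-10.2,4.5],[-9.5,-11.9,7],[-10.9,-13.5,9.5],[-10.9,-13.5,12],[-10.9,-13.5,12.8]],"rotation":[[5.5,1,2.5],[11.1,2,4.9],[16.6,3,7.4],[22.1,3.9,9.9],[27.7,4.9,12.3],[33.2,5.9,14.8],[38.8,6.9,17.2],[44.3,7.9,19.7],[44.3,7.9,19.7],[44.3,7.9,19.7]],"grip":[0.9,0.9,0.9,0.9,0.9,0.9,0.9,0.9,0.9,0.9]}'
python3 -m pendant '{"linear":[[0,1,0],[0,2,0],[0,3,0],[0,4,0],[0,5,0],[0,6,0],[0,7,0],[0,7,0],[0,7,0],[0,7,0]],"rotation":[[0,0,0],[0,0,0],[0,0,0],[0,0,0],[0,0,0],[0,0,0],[0,0,0],[0,0,0],[0,0,0],[0,0,0]],"grip":[0.9,0.9,0.9,0.9,0.9,0.9,0.9,0.9,0.9,0.9]}'
python3 - <<'E'
from h import *
np.set_printoptions(precision=4,suppress=True)
print(rows(G[0]+.095*gz+.004*gx,rot(-gz,-yr)))
I=[]
for n in('scene','top'):
    f,c=shot(n)
    a,b=proj(c,G[0])[0].astype(int)
    I.append(cv2.resize(f[max(b-60,0):b+60,a-80:a+80][:,:,::-1],(400,300),interpolation=cv2.INTER_CUBIC))
cv2.imwrite('pics/m7.png',np.hstack(I))
E
```

```text
time: 15.6
tool_pos: [0.559, -0.2224, 0.2517]
tool_rot: [0.221, -0.54, 0.752, -0.306]
contact_force: [-1.6, -0.1, -1.6]
gripper_width: 0.317
time: 16.43
tool_pos: [0.5149, -0.2099, 0.2106]
tool_rot: [0.223, -0.538, 0.75, -0.312]
contact_force: [-0.6, -0.0, -1.0]
gripper_width: 0.315
(array([0.  , 2.58, 1.45]), array([-0.11, -0.03,  0.01]))
```

View pics/m7.png

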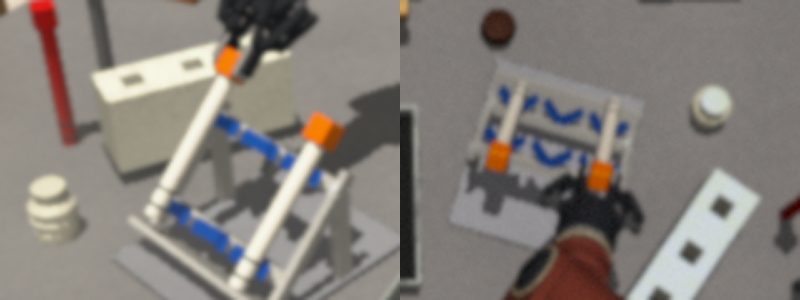

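Wand 2 is aligned over groove 0, with wand 1 seated in groove 2 and all three block wells empty. I lower it, slide it to the stop and release.

```bash
python3 -m pendant '{"linear":[[0,0.5,0.3],[0,1,0.6],[0,1.4,0.6],[0,1.8,0.6],[0,2.1,0.6],[0,2.3,0.6],[0,2.4,0.6],[0,2.5,0.6],[0,2.5,0.6],[0,2.5,0.6]],"rotation":[[0,0,0],[0,0,0],[0,0,0],[0,0,0],[0,0,0],[0,0,0],[0,0,0],[0,0,0],[0,0,0],[0,0,0]],"grip":[0.9,0.9,0.9,0.9,0.9,0.9,0.9,0.9,0.9,0.9]}'
python3 -m pendant '{"linear":[[0,0,0.1],[0,0,0.2],[0,0,0.3],[0,0,0.4],[0,0,0.5],[0,0,0.6],[0,0,0.7],[0,0,0.8],[0,0,0.9],[0,0,0.9]],"rotation":[[0,0,0],[0,0,0],[0,0,0],[0,0,0],[0,0,0],[0,0,0],[0,0,0],[0,0,0],[0,0,0],[0,0,0]],"grip":[0.9,0.9,0.9,0.9,0.9,0.9,0.9,0.9,0.9,0.9]}'
python3 - <<'E'
from h import *
np.set_printoptions(precision=4,suppress=True)
print(rows(G[0]+.095*gz+.004*gx,rot(-gz,-yr)))
E
```

```text
time: 17.37
tool_pos: [0.5026, -0.2054, 0.1893]
tool_rot: [0.224, -0.538, 0.75, -0.312]
contact_force: [4.9, 1.8, 0.3]
gripper_width: 0.316
time: 18.2
tool_pos: [0.5088, -0.2078, 0.1837]
tool_rot: [0.224, -0.538, 0.75, -0.312]
contact_force: [-5.7, 5.4, 10.0]
gripper_width: 0.318
(array([0.  , 0.22, 0.01]), array([-0.18, -0.02,  0.06]))
```

```bash
python3 -m pendant '{"linear":[[0,0,-0.1],[0,0,-0.2],[0,0,-0.2],[0,0,-0.2],[0,0,-0.2],[0,0,-0.2],[0,0,-0.2],[0,0,-0.2],[0,0,-0.2],[0,0,-0.2]],"rotation":[[0,0,0],[0,0,0],[0,0,0],[0,0,0],[0,0,0],[0,0,0],[0,0,0],[0,0,0],[0,0,0],[0,0,0]],"grip":[0.9,0.9,0.4,0.4,0.4,0.4,0.4,0.4,0.4,0.4]}'
python3 -m pendant '{"linear":[[0,0,-1],[0,0,-2],[0,0,-4],[0,0,-6],[0,-2,-8],[0,-6,-10],[0,-9,-12],[0,-12,-12],[0,-14,-12],[0,-15,-12]],"rotation":[[0,0,0],[0,0,0],[0,0,0],[0,0,0],[0,0,0],[0,0,0],[0,0,0],[0,0,0],[0,0,0],[0,0,0]],"grip":[0.4,0.4,0.4,0.4,0.4,0.4,0.4,0.4,0.4,0.4]}'
python3 - <<'E'
from h import *
np.set_printoptions(precision=4,suppress=True)
f,c=shot('scene','s8');ft,ct=shot('top')
for i in (0,2):print('exp',proj(c,G[i]+.085*gz+.004*gx)[0],proj(ct,G[i]+.085*gz+.004*gx)[0])
print([b[0] for b in blobs(f,(8,170,130),(20,255,255),30)[0] if 200<b[0][0]<320 and 150<b[0][1]<300],[b[0] for b in blobs(ft,(8,170,130),(20,255,255),30)[0] if 320<b[0][0]<420 and 220<b[0][1]<300])
for i in (2,0): print(i,rows(G[i]+.008*gz+.12*gx,rot(-gx,-yr)))
print(manip.state()['joint_pos'])
E
```

```text
time: 19.03
tool_pos: [0.5066, -0.207, 0.183]
tool_rot: [0.223, -0.538, 0.751, -0.311]
contact_force: [-0.3, -0.6, 0.1]
gripper_width: 0.598
time: 19.87
tool_pos: [0.5281, -0.2143, 0.3779]
tool_rot: [0.224, -0.538, 0.75, -0.313]
contact_force: [-0.0, -0.2, 0.2]
gripper_width: 0.599
exp [262.127  199.1742] [380.8877 261.7413]
exp [294.6101 217.4364] [342.2085 250.1376]
[array([249.3184, 150.8756]), array([262.6526, 199.2842]), array([295.2846, 217.8862])] [array([341.8025, 251.3333])]
2 (array([-13.07,   3.5 ,  20.77]), array([-90.09,  -0.04,   0.04]))
0 (array([ 0.02,  3.57, 20.86]), array([-90.09,  -0.04,   0.04]))
[-0.6059 -0.5876  2.0609  0.2489  0.9163  1.2164]
```

Both wands are seated: heads at scene (263,199) and (295,218), each within 1 px of the prediction. Now I swing the tool to face the slope squarely for a shaft grasp.

```bash
python3 -m pendant '{"linear":[[-1,-1,1],[-2,-2,2],[-3,-3,3],[-4.5,-4,4],[-6,-5,5],[-7.5,-6,6],[-9,-7,7],[-10,-8,8],[-11,-8,9],[-12,-8,10]],"rotation":[[-7,0,0],[-14,0,0],[-21,0,0],[-28,0,0],[-35,0,0],[-42,0,0],[-49,0,0],[-56,0,0],[-63,0,0],[-70,0,0]],"grip":[0.45,0.45,0.45,0.45,0.45,0.45,0.45,0.45,0.45,0.45]}'
python3 - <<'E'
from h import *
np.set_printoptions(precision=4,suppress=True)
for i in (2,): print(i,rows(G[i]+.008*gz+.12*gx,rot(-gx,-yr)))
print(manip.state()['joint_pos'])
E
```

```text
time: 20.8
tool_pos: [0.6856, -0.1403, 0.3594]
tool_rot: [-0.128, -0.569, 0.793, 0.178]
contact_force: [0.9, -0.2, 0.1]
gripper_width: 0.551
2 (array([-1.03, -6.3 , 14.24]), array([-19.65,  -0.02,   0.01]))
[-0.3105  0.4599  1.0006  0.0076  2.1236  1.5889]
```

```bash
python3 -m pendant '{"linear":[[0,0,0],[0,-1,1],[-0.5,-3,4],[-1,-5,7],[-1,-6.3,10],[-1,-6.3,12],[-1,-6.3,14.2],[-1,-6.3,14.2],[-1,-6.3,14.2],[-1,-6.3,14.2]],"rotation":[[-7,0,0],[-14,0,0],[-19.6,0,0],[-19.6,0,0],[-19.6,0,0],[-19.6,0,0],[-19.6,0,0],[-19.6,0,0],[-19.6,0,0],[-19.6,0,0]],"grip":[0.55,0.55,0.55,0.55,0.55,0.55,0.55,0.55,0.55,0.55]}'
python3 - <<'E'
from h import *
np.set_printoptions(precision=4,suppress=True)
print(rows(G[2]+.008*gz+.013*gx,rot(-gx,-yr)))
print(manip.state()['joint_pos'])
f,c=shot('scene');a,b=proj(c,G[2])[0].astype(int)
g,c=shot('wrist')
cv2.imwrite('pics/s9.png',np.hstack([cv2.resize(f[b-90:b+60,a-80:a+80][:,:,::-1],(400,375),interpolation=cv2.INTER_CUBIC),cv2.resize(g[:,:,::-1],(400,375))]))
E
```

```text
time: 21.63
tool_pos: [0.6862, -0.1306, 0.2058]
tool_rot: [-0.221, -0.539, 0.752, 0.308]
contact_force: [0.1, -0.1, 1.0]
gripper_width: 0.451
(array([-0.09,  0.04, 10.95]), array([-0.46,  0.  , -0.  ]))
[-0.3011  0.7193  0.9739  0.0224  2.2255  1.6025]
```

View pics/s9.png

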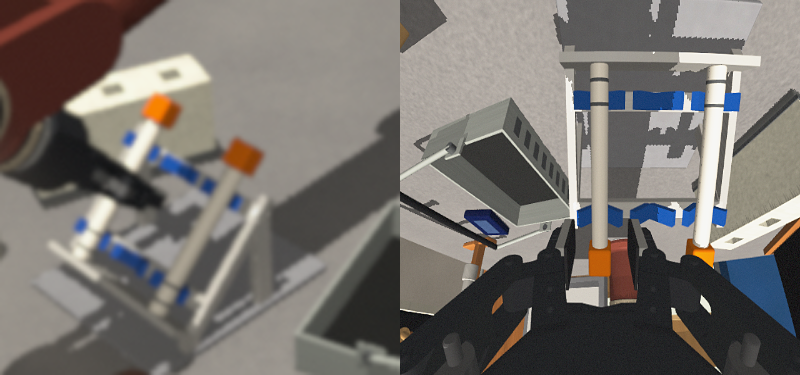

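The wrist view (right half) shows wand 1's shaft centred between the jaws, at px ~600 against a jaw centre of ~604. I descend and grip.

```bash
python3 -m pendant '{"linear":[[-0.1,0,1.5],[-0.1,0,3],[-0.1,0,4.5],[-0.1,0,6],[-0.1,0,7.5],[-0.1,0,8.5],[-0.1,0,9.5],[-0.1,0,10.3],[-0.1,0,10.9],[-0.1,0,10.9]],"rotation":[[0,0,0],[0,0,0],[0,0,0],[0,0,0],[0,0,0],[0,0,0],[0,0,0],[0,0,0],[0,0,0],[0,0,0]],"grip":[0.6,0.6,0.6,0.6,0.6,0.6,0.6,0.6,0.6,0.6]}'
python3 -m pendant '{"linear":[[0,0,0],[0,0,0],[0,0,0],[0,0,0],[0,0,0],[0,0,0],[0,0,0],[0,0,0],[0,0,0],[0,0,0]],"rotation":[[0,0,0],[0,0,0],[0,0,0],[0,0,0],[0,0,0],[0,0,0],[0,0,0],[0,0,0],[0,0,0],[0,0,0]],"grip":[0.6,1,1,1,1,1,1,1,1,1]}'
python3 -m pendant '{"linear":[[0,0,-1],[0,0,-2],[0,0,-3],[0,0,-5],[0,0,-7],[0,0,-9],[0,0,-11],[0,0,-13],[0,0,-14],[0,0,-14]],"rotation":[[0,0,0],[0,0,0],[0,0,0],[0,0,0],[0,0,0],[0,0,0],[0,0,0],[0,0,0],[0,0,0],[0,0,0]],"grip":[1,1,1,1,1,1,1,1,1,1]}'
python3 - <<'E'
from h import *
np.set_printoptions(precision=4,suppress=True)
ft,ct=shot('top','t10');fs,cs=shot('scene','s10')
hsv=cv2.cvtColor(ft,cv2.COLOR_RGB2HSV)
m=cv2.inRange(hsv,(0,0,0),(179,255,60)); m[:200]=0;m[340:]=0;m[:,:225]=0;m[:,330:]=0
for k in cv2.findContours(m,cv2.RETR_EXTERNAL,cv2.CHAIN_APPROX_NONE)[0]:
    if cv2.contourArea(k)>60: r=cv2.minAreaRect(k);print(r,onz(ct,cv2.boxPoints(r),.004)[:,:2].tolist())
E
```

```text
time: 22.57
tool_pos: [0.6134, -0.1048, 0.1263]
tool_rot: [-0.221, -0.539, 0.752, 0.308]
contact_force: [-0.7, 0.1, -0.3]
gripper_width: 0.404
time: 23.4
tool_pos: [0.6152, -0.1044, 0.1279]
tool_rot: [-0.22, -0.54, 0.752, 0.308]
contact_force: [4.2, 4.4, 2.1]
gripper_width: 0.211
time: 24.23
tool_pos: [0.7091, -0.1378, 0.2295]
tool_rot: [-0.22, -0.54, 0.753, 0.306]
contact_force: [0.3, -0.7, -0.6]
gripper_width: 0.208
((279.5, 273.0), (80.0, 47.0), 90.0) [[0.6611095724294698, 0.2124831476781312], [0.6561190162133895, 0.04456518988649283], [0.37102744089077383, 0.05132335945143132], [0.3754224391778591, 0.21503087503775592]]
((237.5, 265.5), (73.0, 3.0), 90.0) [[0.677945231058619, 0.2841434867412862], [0.6776203452977336, 0.27336568358276553], [0.4154619620005192, 0.274253684573934], [0.415741103403499, 0.28478147023112776]]
```

The bar has shifted in the top view (x=242 → 237), so the basket has been knocked. I look again.

Run:
```python
import cv2,numpy as np
t=cv2.imread('pics/t10.png');cv2.imwrite('pics/t10c.png',cv2.resize(t[205:345,205:365],None,fx=5,fy=4.2857*1.0,interpolation=cv2.INTER_CUBIC))
```

```text
(no output)
```

View pics/t10c.png

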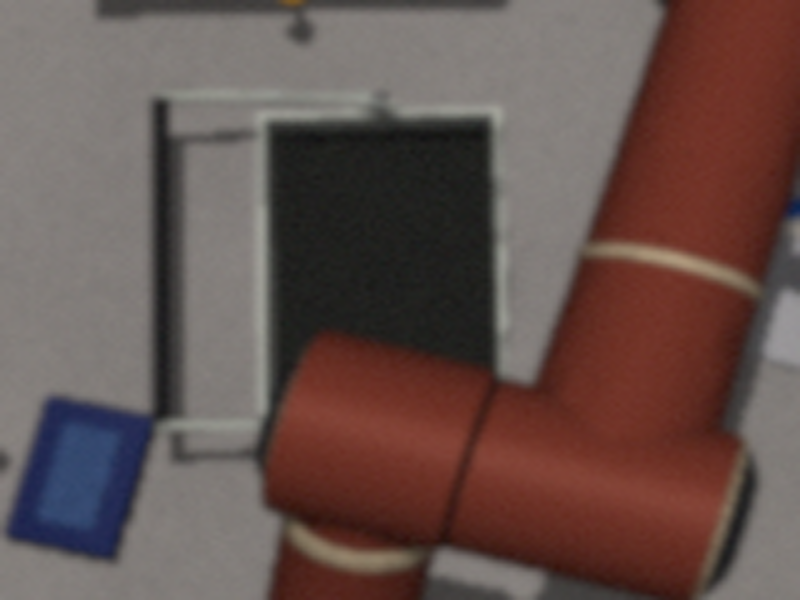

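```bash
cat >> h.py <<'E'
def T10(x,y): return (205+x/5,205+y/4.2857)
E
python3 - <<'E'
from h import *
np.set_printoptions(precision=4,suppress=True)
ct=manip.calibration('top')
print('rim',onz(ct,[T10(259,110),T10(502,108),T10(263,400),T10(505,330)],.05)); print('bar',onz(ct,[T10(160,98),T10(162,418)],.085))
print('old bar',onz(ct,[(242.2,228.4),(242.2,304.4)],.085))
print(manip.state()['joint_pos'])
E
```

```text
rim [[0.6588 0.205  0.05  ]
 [0.6554 0.0349 0.05  ]
 [0.4211 0.2044 0.05  ]
 [0.4728 0.0373 0.05  ]]
bar [[0.6625 0.2698 0.085 ]
 [0.4045 0.2691 0.085 ]]
old bar [[0.6601 0.2518 0.085 ]
 [0.3978 0.253  0.085 ]]
[-0.3007  0.7624  0.8746  0.0234  2.2811  1.6049]
```

The basket is now at centre (0.533,0.1205) with yaw ≈0. Rim and bar agree: the predicted bar is y=0.2685 and the measured one 0.2695.

Run:
```python
from h import *
print(rows([.529,.155,.24],yaw(-90)))
```

```text
(array([-21.92,  19.66,  17.47]), array([ 44.1 ,   7.24, -17.77]))
```

```bash
python3 -m pendant '{"linear":[[-1.5,0,-1],[-4,1,-1],[-7,3,0],[-10,5,2],[-13,8,4.5],[-15,11,8],[-17,14,11],[-19,17,14],[-21,19.7,17],[-21.9,19.7,17.5]],"rotation":[[5.5,0.9,-2.2],[11,1.8,-4.4],[16.5,2.7,-6.7],[22,3.6,-8.9],[27.5,4.5,-11.1],[33,5.4,-13.3],[38.5,6.3,-15.5],[44.1,7.2,-17.8],[44.1,7.2,-17.8],[44.1,7.2,-17.8]],"grip":[1,1,1,1,1,1,1,1,1,1]}'
python3 - <<'E'
from h import *
np.set_printoptions(precision=4,suppress=True)
print(rows([.529,.155,.033],yaw(-90)),manip.state()['joint_pos'])
f,c=shot('wrist');g,c2=shot('top')
cv2.imwrite('pics/m11.png',np.hstack([cv2.resize(f[:,:,::-1],(400,300)),cv2.resize(g[200:340,190:380][:,:,::-1],(400,300))]))
E
```

```text
time: 25.17
tool_pos: [0.5237, 0.1563, 0.2394]
tool_rot: [0.0, 0.707, -0.707, -0.001]
contact_force: [1.4, 1.3, -0.3]
gripper_width: 0.207
(array([ 0.15, -0.57, 20.64]), array([0.11, 0.06, 0.05])) [ 0.1532 -0.1253  1.8095  0.0013  1.4592  1.7229]
```

View pics/m11.png

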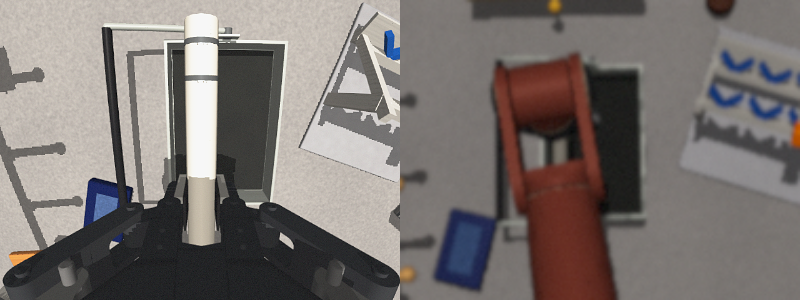

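The wand is level above the basket. I lower it.

```bash
python3 -m pendant '{"linear":[[0.1,-0.5,2],[0.1,-0.5,4],[0.1,-0.5,6.5],[0.1,-0.5,9],[0.1,-0.5,11.5],[0.1,-0.5,14],[0.1,-0.5,16],[0.1,-0.5,17.5],[0.1,-0.5,18.5],[0.1,-0.5,19]],"rotation":[[0,0,0],[0,0,0],[0,0,0],[0,0,0],[0,0,0],[0,0,0],[0,0,0],[0,0,0],[0,0,0],[0,0,0]],"grip":[1,1,1,1,1,1,1,1,1,1]}'
python3 -m pendant '{"linear":[[0,0,0.2],[0,0,0.4],[0,0,0.6],[0,0,0.8],[0,0,1],[0,0,1.2],[0,0,1.4],[0,0,1.6],[0,0,1.6],[0,0,1.6]],"rotation":[[0,0,0],[0,0,0],[0,0,0],[0,0,0],[0,0,0],[0,0,0],[0,0,0],[0,0,0],[0,0,0],[0,0,0]],"grip":[1,1,1,1,1,1,1,1,1,1]}'
```

```text
time: 26.1
tool_pos: [0.5314, 0.1538, 0.0478]
tool_rot: [0.002, 0.707, -0.707, -0.002]
contact_force: [-0.4, -0.2, -1.2]
gripper_width: 0.211
time: 26.93
tool_pos: [0.5328, 0.1546, 0.034]
tool_rot: [-0.0, 0.707, -0.707, -0.001]
contact_force: [-0.3, -0.7, -1.1]
gripper_width: 0.209
```

```bash
python3 -m pendant '{"linear":[[0,0,0.2],[0,0,0.4],[0,0,0.4],[0,0,0.4],[0,0,0.4],[0,0,0.4],[0,0,0.4],[0,0,0.4],[0,0,0.4],[0,0,0.4]],"rotation":[[0,0,0],[0,0,0],[0,0,0],[0,0,0],[0,0,0],[0,0,0],[0,0,0],[0,0,0],[0,0,0],[0,0,0]],"grip":[1,1,1,0.55,0.55,0.55,0.55,0.55,0.55,0.55]}'
python3 -m pendant '{"linear":[[0,0,-1],[0,0,-2],[0,0,-4],[0,0,-7],[0,0,-10],[0,0,-13],[0,0,-16],[0,0,-19],[0,0,-21],[0,0,-22]],"rotation":[[0,0,0],[0,0,0],[0,0,0],[0,0,0],[0,0,0],[0,0,0],[0,0,0],[0,0,0],[0,0,0],[0,0,0]],"grip":[0.55,0.55,0.55,0.55,0.55,0.55,0.55,0.55,0.55,0.55]}'
python3 - <<'E'
from h import *
np.set_printoptions(precision=4,suppress=True)
print(rows(G[0]+.008*gz+.18*gx,rot(-gx,-yr)))
E
```

```text
time: 27.77
tool_pos: [0.5329, 0.1547, 0.0303]
tool_rot: [-0.0, 0.707, -0.707, -0.001]
contact_force: [0.4, 0.5, 0.1]
gripper_width: 0.45
time: 28.6
tool_pos: [0.5346, 0.1546, 0.256]
tool_rot: [-0.003, 0.707, -0.707, 0.002]
contact_force: [0.4, 0.0, 0.6]
gripper_width: 0.451
(array([ 42.17, -14.85,   1.09]), array([-44.97,  -7.16,  17.85]))
```

```bash
python3 -m pendant '{"linear":[[3,-2,-2],[6.5,-4,-3],[10,-6,-4],[13.5,-8,-4],[17,-10,-4],[20.5,-12,-4],[24,-14,-4],[27.5,-14.8,-3],[31,-14.8,-2],[34.5,-14.8,-1]],"rotation":[[-5.6,-0.9,2.2],[-11.2,-1.8,4.5],[-16.9,-2.7,6.7],[-22.5,-3.6,8.9],[-28.1,-4.5,11.2],[-33.7,-5.4,13.4],[-39.3,-6.3,15.6],[-45,-7.2,17.9],[-45,-7.2,17.9],[-45,-7.2,17.9]],"grip":[0.55,0.55,0.55,0.55,0.55,0.55,0.55,0.55,0.55,0.55]}'
python3 - <<'E'
from h import *
np.set_printoptions(precision=4,suppress=True)
print(rows(G[0]+.008*gz+.12*gx,rot(-gx,-yr)))
f,c=shot('scene')
a,b=proj(c,[.53,.12,.02])[0].astype(int)
cv2.imwrite('pics/s12.png',cv2.resize(f[b-80:b+70,a-120:a+80][:,:,::-1],(600,450),interpolation=cv2.INTER_CUBIC))
E
```

```text
time: 29.43
tool_pos: [0.6813, -0.1927, 0.2547]
tool_rot: [-0.228, -0.536, 0.749, 0.315]
contact_force: [0.1, -0.7, 0.2]
gripper_width: 0.449
(array([ 6.95, -2.61,  4.82]), array([ 0.79, -0.06, -0.19]))
```

View pics/s12.png

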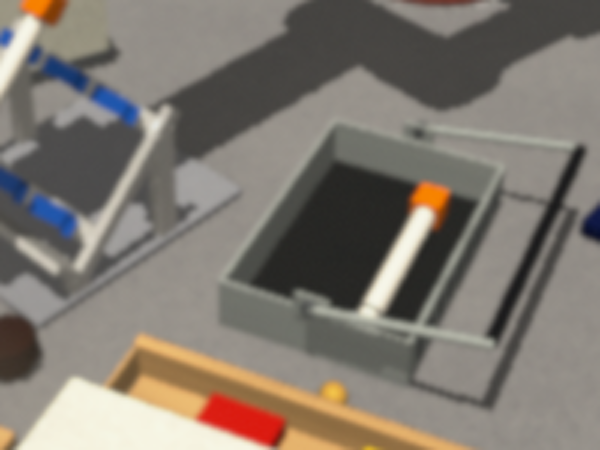

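Wand 1 lies flat in the basket (crop px 405,250), with its foot clear of the far wall. Now for wand 2.

```bash
python3 -m pendant '{"linear":[[2,-0.8,0],[4,-1.6,0],[6,-2.4,0.5],[6.9,-2.6,1.5],[6.9,-2.6,3],[6.9,-2.6,4.8],[6.9,-2.6,4.8],[6.9,-2.6,4.8],[6.9,-2.6,4.8],[6.9,-2.6,4.8]],"rotation":[[0.8,0,-0.2],[0.8,0,-0.2],[0.8,0,-0.2],[0.8,0,-0.2],[0.8,0,-0.2],[0.8,0,-0.2],[0.8,0,-0.2],[0.8,0,-0.2],[0.8,0,-0.2],[0.8,0,-0.2]],"grip":[0.6,0.6,0.6,0.6,0.6,0.6,0.6,0.6,0.6,0.6]}'
python3 - <<'E'
from h import *
np.set_printoptions(precision=4,suppress=True)
print(rows(G[0]+.008*gz+.013*gx,rot(-gx,-yr)))
f,c=shot('wrist','w13')
# check wand lateral position: expected projections of the groove axis at seat
for k in(-.08,-.04,0): print(k,proj(c,G[0]+.004*gx+k*gz)[0])
g=cv2.cvtColor(f,cv2.COLOR_RGB2GRAY)
for k in(-.08,-.04,0):
    u,v=proj(c,G[0]+.004*gx+k*gz)[0].astype(int); row=g[v,u-45:u+45]; print(v,u-45,row[::3].tolist())
E
```

```text
time: 30.32
tool_pos: [0.6448, -0.2511, 0.209]
tool_rot: [-0.221, -0.54, 0.752, 0.307]
contact_force: [0.1, 0.4, 0.5]
gripper_width: 0.402
(array([ 0.25, -0.31, 11.2 ]), array([-0.49, -0.12,  0.02]))
-0.08 [324.6774 111.9723]
-0.04 [324.5733 171.072 ]
0 [324.4678 225.9851]
111 279 [97, 83, 74, 66, 75, 77, 86, 95, 96, 107, 151, 173, 172, 188, 187, 181, 182, 170, 158, 92, 99, 89, 86, 82, 80, 70, 68, 73, 144, 157]
171 279 [90, 94, 93, 93, 91, 96, 89, 91, 95, 91, 147, 167, 177, 184, 185, 182, 175, 166, 154, 86, 89, 97, 97, 89, 87, 144, 138, 79, 151, 146]
225 279 [84, 84, 81, 78, 84, 81, 84, 78, 82, 84, 131, 163, 177, 182, 186, 183, 178, 165, 152, 79, 87, 88, 77, 168, 174, 86, 137, 129, 145, 142]
```

The wand is about 2 mm left of prediction in the wrist image, so I correct the lateral shift to ~0.

```bash
python3 -m pendant '{"linear":[[0,-0.3,1.5],[0,-0.3,3],[0,-0.3,4.5],[0,-0.3,6],[0,-0.3,7.5],[0,-0.3,8.7],[0,-0.3,9.7],[0,-0.3,10.5],[0,-0.3,11.1],[0,-0.3,11.1]],"rotation":[[-0.5,0,0],[-0.5,0,0],[-0.5,0,0],[-0.5,0,0],[-0.5,0,0],[-0.5,0,0],[-0.5,0,0],[-0.5,0,0],[-0.5,0,0],[-0.5,0,0]],"grip":[0.6,0.6,0.6,0.6,0.6,0.6,0.6,0.6,0.6,0.6]}'
python3 -m pendant '{"linear":[[0,0,0],[0,0,0],[0,0,0],[0,0,0],[0,0,0],[0,0,0],[0,0,0],[0,0,0],[0,0,0],[0,0,0]],"rotation":[[0,0,0],[0,0,0],[0,0,0],[0,0,0],[0,0,0],[0,0,0],[0,0,0],[0,0,0],[0,0,0],[0,0,0]],"grip":[0.6,1,1,1,1,1,1,1,1,1]}'
python3 -m pendant '{"linear":[[0,0,-1],[0,0,-2],[0,0,-3],[0,0,-5],[0,0,-7],[0,0,-9],[0,0,-11],[0,0,-13],[0,0,-15],[0,0,-16]],"rotation":[[0,0,0],[0,0,0],[0,0,0],[0,0,0],[0,0,0],[0,0,0],[0,0,0],[0,0,0],[0,0,0],[0,0,0]],"grip":[1,1,1,1,1,1,1,1,1,1]}'
python3 - <<'E'
from h import *
np.set_printoptions(precision=4,suppress=True)
ft,ct=shot('top','t14')
hsv=cv2.cvtColor(ft,cv2.COLOR_RGB2HSV)
m=cv2.inRange(hsv,(0,0,0),(179,255,60)); m[:200]=0;m[340:]=0;m[:,:225]=0;m[:,330:]=0
for k in cv2.findContours(m,cv2.RETR_EXTERNAL,cv2.CHAIN_APPROX_NONE)[0]:
    if cv2.contourArea(k)>60: r=cv2.minAreaRect(k);print(r)
print(rows([.529,.086,.24],yaw(-90)))
E
```

```text
time: 31.2
tool_pos: [0.5714, -0.2265, 0.1259]
tool_rot: [-0.225, -0.538, 0.75, 0.312]
contact_force: [-0.6, -0.8, 0.1]
gripper_width: 0.404
time: 32.03
tool_pos: [0.5726, -0.227, 0.1272]
tool_rot: [-0.224, -0.539, 0.75, 0.311]
contact_force: [5.0, -1.4, 3.4]
gripper_width: 0.21
time: 32.87
tool_pos: [0.6811, -0.2636, 0.2416]
tool_rot: [-0.224, -0.539, 0.751, 0.31]
contact_force: [0.8, 0.2, -0.4]
gripper_width: 0.207
((281.0499267578125, 267.4474182128906), (68.87480163574219, 43.703582763671875), 88.53119659423828)
((237.5, 265.5), (73.0, 3.0), 90.0)
(array([-28.28,  18.03,  18.23]), array([ 44.48,   7.2 , -17.69]))
```

```bash
python3 -m pendant '{"linear":[[-2,1,-2],[-5,3,-3],[-8,5,-3],[-11.5,7,-1],[-15,9,2],[-18,11,5],[-20.5,13,8.5],[-23,15,12],[-25.5,17,15],[-27,18,17.5]],"rotation":[[5.5,0.9,-2.2],[11,1.8,-4.4],[16.5,2.7,-6.7],[22,3.6,-8.9],[27.5,4.5,-11.1],[33,5.4,-13.3],[38.5,6.3,-15.5],[44.5,7.2,-17.7],[44.5,7.2,-17.7],[44.5,7.2,-17.7]],"grip":[1,1,1,1,1,1,1,1,1,1]}'
python3 - <<'E'
from h import *
print(rows([.531,.086,.05],yaw(-90)))
E
```

```text
time: 33.75
tool_pos: [0.5367, 0.0599, 0.2482]
tool_rot: [0.001, 0.707, -0.707, -0.002]
contact_force: [0.2, 1.5, -0.2]
gripper_width: 0.209
(array([-2.57,  0.49, 19.83]), array([0.21, 0.13, 0.01]))
```

```bash
python3 -m pendant '{"linear":[[-1.3,0.2,1],[-2.6,0.5,3],[-2.6,0.5,5.5],[-2.6,0.5,8],[-2.6,0.5,10.5],[-2.6,0.5,13],[-2.6,0.5,15.5],[-2.6,0.5,17.5],[-2.6,0.5,19],[-2.6,0.5,19.5]],"rotation":[[0,0,0],[0,0,0],[0,0,0],[0,0,0],[0,0,0],[0,0,0],[0,0,0],[0,0,0],[0,0,0],[0,0,0]],"grip":[1,1,1,1,1,1,1,1,1,1]}'
python3 -m pendant '{"linear":[[0,0,0.3],[0,0,0.6],[0,0,0.9],[0,0,1.2],[0,0,1.5],[0,0,1.8],[0,0,2],[0,0,2.2],[0,0,2.2],[0,0,2.2]],"rotation":[[0,0,0],[0,0,0],[0,0,0],[0,0,0],[0,0,0],[0,0,0],[0,0,0],[0,0,0],[0,0,0],[0,0,0]],"grip":[1,1,1,1,1,1,1,1,1,1]}'
python3 -m pendant '{"linear":[[0,0,0],[0,0,0],[0,0,0],[0,0,0],[0,0,0],[0,0,0],[0,0,0],[0,0,0],[0,0,0],[0,0,0]],"rotation":[[0,0,0],[0,0,0],[0,0,0],[0,0,0],[0,0,0],[0,0,0],[0,0,0],[0,0,0],[0,0,0],[0,0,0]],"grip":[1,1,0.6,0.6,0.6,0.6,0.6,0.6,0.6,0.6]}'
python3 -m pendant '{"linear":[[0,0,-1],[0,0,-2],[0,0,-4],[0,0,-7],[0,0,-10],[0,0,-13],[0,0,-16],[0,0,-19],[0,0,-21],[0,0,-22]],"rotation":[[0,0,0],[0,0,0],[0,0,0],[0,0,0],[0,0,0],[0,0,0],[0,0,0],[0,0,0],[0,0,0],[0,0,0]],"grip":[0.6,0.6,0.6,0.6,0.6,0.6,0.6,0.6,0.6,0.6]}'
python3 -m pendant '{"linear":[[2,-1,0],[5,-3,0],[8,-6,0],[12,-9,0],[15,-12,0],[18,-15,0],[21,-18,0],[22,-18,0],[22,-18,0],[22,-18,0]],"rotation":[[0,0,0],[0,0,0],[0,0,0],[0,0,0],[0,0,0],[0,0,0],[0,0,0],[0,0,0],[0,0,0],[0,0,0]],"grip":[0.4,0.4,0.4,0.4,0.4,0.4,0.4,0.4,0.4,0.4]}'
python3 - <<'E'
from h import *
np.set_printoptions(precision=4,suppress=True)
ft,ct=shot('top','t15');fs,cs=shot('scene','s15')
cv2.imwrite('pics/m15.png',np.hstack([cv2.resize(ft[205:345,130:330][:,:,::-1],(430,300),interpolation=cv2.INTER_CUBIC),cv2.resize(fs[200:350,300:500][:,:,::-1],(370,300),interpolation=cv2.INTER_CUBIC)]))
hsv=cv2.cvtColor(ft,cv2.COLOR_RGB2HSV)
m=cv2.inRange(hsv,(0,0,0),(179,255,60)); m[:200]=0;m[340:]=0;m[:,:225]=0;m[:,330:]=0
for k in cv2.findContours(m,cv2.RETR_EXTERNAL,cv2.CHAIN_APPROX_NONE)[0]:
    if cv2.contourArea(k)>60:
        r=cv2.minAreaRect(k);print(r,onz(ct,cv2.boxPoints(r),.085)[:,:2].tolist())
E
```

```text
time: 34.58
tool_pos: [0.5316, 0.0845, 0.0501]
tool_rot: [-0.003, -0.707, 0.707, 0.004]
contact_force: [0.1, 0.3, -0.2]
gripper_width: 0.208
time: 35.42
tool_pos: [0.5336, 0.0848, 0.0314]
tool_rot: [0.001, 0.707, -0.707, -0.002]
contact_force: [0.7, -0.8, -1.8]
gripper_width: 0.207
time: 36.25
tool_pos: [0.5337, 0.0848, 0.0316]
tool_rot: [0.001, 0.707, -0.707, -0.002]
contact_force: [0.7, -0.3, -0.4]
gripper_width: 0.398
time: 37.08
tool_pos: [0.5361, 0.0844, 0.2573]
tool_rot: [-0.002, 0.707, -0.707, 0.001]
contact_force: [-0.4, -0.6, 1.4]
gripper_width: 0.395
time: 37.92
tool_pos: [0.7144, -0.1365, 0.2493]
tool_rot: [-0.001, -0.707, 0.708, 0.003]
contact_force: [-0.4, -0.1, 0.1]
gripper_width: 0.599
((281.0, 266.0), (66.0, 44.0), 90.0) [[0.6421179633789503, 0.19397326535260875], [0.6376257946320613, 0.04278455065420879], [0.41041572037857277, 0.04816692204126591], [0.4144663226682979, 0.1961928699165717]]
((237.49285888671875, 265.52044677734375), (3.9859275817871094, 73.02054595947266), 0.784824550151825) [[0.4064984035507455, 0.277222373790278], [0.6586686548962798, 0.27323165427614304], [0.6580603255675792, 0.25946012554948716], [0.4059573594392658, 0.263768963773349]]
```

View pics/m15.png

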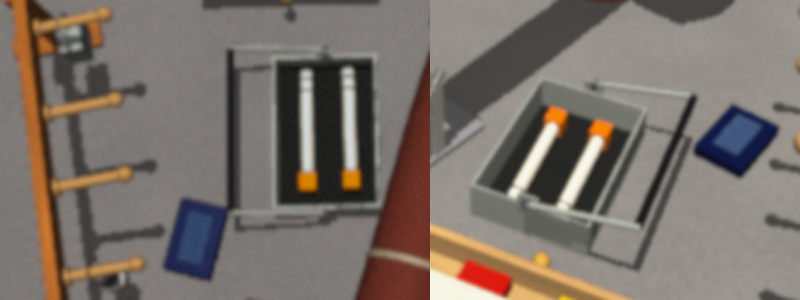

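Both wands lie flat and symmetric in the basket (top half: px 307 and 348, tray centre 326). Next is the bar at about (0.5325,0.269,0.085).

Run:
```python
from h import *
print(rows([.5325,.2688,.20],yaw(-90)))
```

```text
(array([-40.35,  18.1 ,   5.21]), array([0.28, 0.17, 0.03]))
```

```bash
python3 -m pendant '{"linear":[[-3,1.5,0],[-6.5,3,0],[-10,4.5,0],[-13.5,6,0],[-17,7.5,0],[-20.5,9,0],[-24,10.5,0],[-27.5,12,0],[-31,13.5,0],[-33,15,0]],"rotation":[[0,0,0],[0,0,0],[0,0,0],[0,0,0],[0,0,0],[0,0,0],[0,0,0],[0,0,0],[0,0,0],[0,0,0]],"grip":[0.45,0.45,0.45,0.45,0.45,0.45,0.45,0.45,0.45,0.45]}'
python3 -m pendant '{"linear":[[-2,1,0],[-4,2,0],[-6,3,1],[-7.3,3.1,2],[-7.3,3.1,4],[-7.3,3.1,5],[-7.3,3.1,5.2],[-7.3,3.1,5.2],[-7.3,3.1,5.2],[-7.3,3.1,5.2]],"rotation":[[0,0,0],[0,0,0],[0,0,0],[0,0,0],[0,0,0],[0,0,0],[0,0,0],[0,0,0],[0,0,0],[0,0,0]],"grip":[0.45,0.45,0.45,0.45,0.45,0.45,0.45,0.45,0.45,0.45]}'
python3 - <<'E'
from h import *
np.set_printoptions(precision=4,suppress=True)
f,c=shot('wrist','w16');g=cv2.cvtColor(f,cv2.COLOR_RGB2GRAY)
print(proj(c,[[.5325,.2688,.0855],[.60,.2688,.0855],[.6635,.2688,.0855]]))
for x in(.58,.61,.64):
    u,v=proj(c,[x,.2688,.0855])[0].astype(int);print(v,u-24,g[v,u-24:u+24:2].tolist())
u,v=proj(c,[.6635,.2688,.0855])[0].astype(int);print('col',u,v-30,g[v-30:v+30:2,u].tolist())
print(rows([.5325,.2688,.0885],yaw(-90)))
E
```

```text
time: 38.85
tool_pos: [0.5619, 0.1983, 0.2522]
tool_rot: [-0.0, 0.709, -0.706, -0.003]
contact_force: [0.6, -0.7, -0.9]
gripper_width: 0.551
time: 39.68
tool_pos: [0.5341, 0.2672, 0.2011]
tool_rot: [0.0, -0.707, 0.707, 0.002]
contact_force: [0.8, 0.5, 0.7]
gripper_width: 0.554
[[318.9001 244.4217]
 [318.5194 149.4267]
 [318.1504  48.3627]]
178 294 [208, 208, 213, 206, 203, 207, 212, 187, 25, 47, 47, 62, 62, 54, 50, 32, 184, 213, 212, 207, 208, 212, 212, 215]
134 294 [213, 204, 203, 211, 208, 210, 212, 177, 33, 51, 51, 69, 72, 57, 53, 36, 185, 216, 216, 212, 208, 206, 206, 209]
86 294 [207, 206, 208, 212, 208, 206, 208, 136, 42, 48, 46, 78, 75, 56, 47, 44, 51, 108, 108, 108, 113, 107, 116, 120]
col 318 18 [207, 209, 215, 217, 218, 211, 212, 220, 239, 242, 251, 46, 76, 79, 76, 78, 79, 79, 82, 80, 76, 75, 73, 76, 74, 76, 78, 78, 76, 74]
(array([-0.12,  0.14, 11.28]), array([ 0.12,  0.16, -0.04]))
```

```bash
python3 -m pendant '{"linear":[[-0.1,-0.1,1.5],[-0.1,-0.1,3],[-0.1,-0.1,4.5],[-0.1,-0.1,6],[-0.1,-0.1,7.5],[-0.1,-0.1,8.7],[-0.1,-0.1,9.7],[-0.1,-0.1,10.5],[-0.1,-0.1,11.2],[-0.1,-0.1,11.2]],"rotation":[[0,0,0],[0,0,0],[0,0,0],[0,0,0],[0,0,0],[0,0,0],[0,0,0],[0,0,0],[0,0,0],[0,0,0]],"grip":[0.5,0.5,0.5,0.5,0.5,0.5,0.5,0.5,0.5,0.5]}'
python3 -m pendant '{"linear":[[0,0,0],[0,0,0],[0,0,0],[0,0,0],[0,0,0],[0,0,0],[0,0,0],[0,0,0],[0,0,0],[0,0,0]],"rotation":[[0,0,0],[0,0,0],[0,0,0],[0,0,0],[0,0,0],[0,0,0],[0,0,0],[0,0,0],[0,0,0],[0,0,0]],"grip":[0.5,1,1,1,1,1,1,1,1,1]}'
```

```text
time: 40.57
tool_pos: [0.5332, 0.2684, 0.0865]
tool_rot: [-0.002, -0.707, 0.707, 0.003]
contact_force: [0.0, -0.4, -0.2]
gripper_width: 0.499
time: 41.4
tool_pos: [0.5345, 0.2692, 0.0891]
tool_rot: [-0.0, 0.707, -0.707, -0.002]
contact_force: [-0.8, 2.5, 5.6]
gripper_width: 0.118
```

The bar is gripped (opening ≈10 mm). I swing it along the hinge arc.

```bash
python3 -m pendant '{"linear":[[0.25,0,-1.1],[0.55,0,-2.2],[0.95,0,-3.2],[1.4,0,-4.25],[2,0,-5.2],[2.6,0,-6.2],[3.3,0,-7.05],[4,0,-7.9],[4.85,0,-8.65],[5.7,0,-9.4]],"rotation":[[0,0,0],[0,0,0],[0,0,0],[0,0,0],[0,0,0],[0,0,0],[0,0,0],[0,0,0],[0,0,0],[0,0,0]],"grip":[1,1,1,1,1,1,1,1,1,1]}'
python3 -m pendant '{"linear":[[0.95,0,-0.6],[1.9,0,-1.2],[2.9,0,-1.7],[3.95,0,-2.15],[5,0,-2.5],[6.1,0,-2.75],[7.2,0,-2.9],[8.2,0,-3],[9.1,0,-3.05],[9.1,0,-3.05]],"rotation":[[0,0,0],[0,0,0],[0,0,0],[0,0,0],[0,0,0],[0,0,0],[0,0,0],[0,0,0],[0,0,0],[0,0,0]],"grip":[1,1,1,1,1,1,1,1,1,1]}'
python3 - <<'E'
from h import *
np.set_printoptions(precision=4,suppress=True)
f,c=shot('top','t17')
hsv=cv2.cvtColor(f,cv2.COLOR_RGB2HSV)
m=cv2.inRange(hsv,(0,0,0),(179,255,60)); m[:200]=0;m[340:]=0;m[:,:225]=0;m[:,330:]=0
for k in cv2.findContours(m,cv2.RETR_EXTERNAL,cv2.CHAIN_APPROX_NONE)[0]:
    if cv2.contourArea(k)>60: print(cv2.boundingRect(k),onz(c,[k.reshape(-1,2).min(0),k.reshape(-1,2).max(0)],.03).tolist())
E
```

```text
time: 42.23
tool_pos: [0.5343, 0.2106, 0.1827]
tool_rot: [0.0, 0.707, -0.707, -0.002]
contact_force: [-0.1, 1.8, -4.3]
gripper_width: 0.117
time: 43.07
tool_pos: [0.5344, 0.1186, 0.2119]
tool_rot: [-0.001, -0.707, 0.708, 0.002]
contact_force: [0.3, -0.5, -5.1]
gripper_width: 0.119
(259, 249, 31, 22) [[0.5972072525178126, 0.1997880500396098, 0.029999999999999805], [0.5195673590551088, 0.09586643275833533, 0.029999999999999805]]
(294, 230, 35, 108) [[0.6619714604774057, 0.0754841385790736, 0.029999999999999805], [0.2844119208762049, -0.03258543878318511, 0.029999999999999805]]
```

```bash
python3 -m pendant '{"linear":[[0,0,-0.5],[0,0,-1],[0,0,-2],[0,0,-3.5],[0,0,-5],[0,0,-6.5],[0,0,-8],[0,0,-9.5],[0,0,-11],[0,0,-12]],"rotation":[[0,0,0],[0,0,0],[0,0,0],[0,0,0],[0,0,0],[0,0,0],[0,0,0],[0,0,0],[0,0,0],[0,0,0]],"grip":[1,1,1,1,1,1,1,1,1,1]}'
python3 -m pendant '{"linear":[[0,0,-0.5],[0,0,-1],[0,0,-1.5],[0,0,-1.5],[0,0,-1.5],[0,0,-1.5],[0,0,-1.5],[0,0,-1.5],[0,0,-1.5],[0,0,-1.5]],"rotation":[[0,0,0],[0,0,0],[0,0,0],[0,0,0],[0,0,0],[0,0,0],[0,0,0],[0,0,0],[0,0,0],[0,0,0]],"grip":[1,1,1,1,1,1,1,1,1,1]}'
python3 - <<'E'
from h import *
np.set_printoptions(precision=4,suppress=True)
f,c=shot('scene','s18');t,ct=shot('top','t18')
for n,F,C in(('s',f,c),('t',t,ct)):
    for b in blobs(F,(8,170,110),(20,255,255),20)[0]: 
        if 240<b[0][0]<500 and 150<b[0][1]<330: print(n,b[0],b[1])
print(manip.state()['contact_force'],manip.state()['ft_torque'])
# rail refine: pegs (bright wood) in top view - colour
hsv=cv2.cvtColor(t,cv2.COLOR_RGB2HSV); print(hsv[254,170],hsv[270,148],hsv[289,175])
for b in blobs(t,(10,90,150),(25,200,255),25)[0]:
    if 130<b[0][0]<215 and 190<b[0][1]<370: print(b)
print(rows([.4883,.4419,.345],yaw(-82.2)))
cv2.imwrite('pics/s18c.png',np.hstack([cv2.resize(f[130:350,290:590][:,:,::-1],(480,352),interpolation=cv2.INTER_CUBIC),cv2.resize(t[180:380,120:300][:,:,::-1],(317,352),interpolation=cv2.INTER_CUBIC)]))
E
```

```text
time: 43.95
tool_pos: [0.5354, 0.1207, 0.3353]
tool_rot: [-0.001, 0.707, -0.707, -0.001]
contact_force: [1.1, -0.4, -5.4]
gripper_width: 0.119
time: 44.78
tool_pos: [0.5349, 0.1201, 0.3469]
tool_rot: [0.001, 0.707, -0.707, -0.002]
contact_force: [-0.5, -0.7, -5.5]
gripper_width: 0.118
s [249.755  150.8619] [210 130  76  36 449]
s [341.6316 205.7237] [335 202  14   9  76]
s [367.7857 213.2381] [361 209  13  14  84]
t [262.9167 201.8333] [261 199   5   6  24]
t [315.5556 281.1605] [311 277  10   9  81]
[ 0.0847  0.1434 -5.6429] [ 0.3451 -0.0343  0.0429]
[ 17 145 181] [ 13 193 145] [ 16 141 172]
(array([145.7578, 275.8476]), array([132, 196,  26, 159, 925], dtype=int32))
(array([165.859 , 214.5321]), array([146, 208,  35,  17, 156], dtype=int32))
(array([168.2339, 253.6855]), array([151, 249,  35,  10, 124], dtype=int32))
(array([172.4688, 288.2344]), array([155, 283,  35,  10, 128], dtype=int32))
(array([183.7188, 328.8854]), array([171, 325,  25,   8,  96], dtype=int32))
(array([164.7778, 332.4444]), array([160, 330,  10,   5,  36], dtype=int32))
(array([185.7778, 355.8519]), array([180, 355,  13,   3,  27], dtype=int32))
(array([157.8511, 359.4468]), array([152, 358,  16,   4,  47], dtype=int32))
(array([-32.18,   4.66,   0.29]), array([ 0.23,  0.14, -7.8 ]))
```

Run:
```python
from h import *
np.set_printoptions(precision=4,suppress=True)
c=manip.calibration('scene');ct=manip.calibration('top')
o,d=ray(c,[(341.6,205.7),(367.8,213.2)])
for x in(.44,.46): print(x,o+d*((x-o[0])/d[:,0])[:,None])
t=cv2.imread('pics/t18.png')[:,:,::-1].copy();hsv=cv2.cvtColor(t,cv2.COLOR_RGB2HSV)
for r in(235,265,275,305): 
    row=cv2.inRange(hsv[r:r+1],(8,150,60),(22,255,255))[0]; i=np.where(row[120:200])[0]+120; print(r,i.min(),i.max(),hsv[r,i.min():i.max()+1,2].tolist(),onz(ct,[(i.min(),r),(i.max()+1,r)],.31)[:,:2].tolist())
for r in (253,254,288,289): print(r,hsv[r,145:192].tolist()[::2])
```

```text
0.44 [[ 0.44   -0.0042  0.1669]
 [ 0.44    0.0721  0.1641]]
0.46 [[0.46   0.0045 0.1809]
 [0.46   0.0793 0.1782]]
235 140 146 [175, 179, 173, 162, 138, 96, 61] [[0.5950146987152175, 0.5398730180499135], [0.5943537150189478, 0.518042295777992]]
265 143 149 [162, 166, 169, 171, 160, 127, 82] [[0.500936433705507, 0.5278719649244016], [0.5003348732930871, 0.5062719087363399]]
275 144 150 [165, 173, 174, 174, 159, 129, 87] [[0.46999366838158174, 0.52395877485797], [0.4694110925843593, 0.5024330232606654]]
305 148 154 [175, 187, 193, 193, 172, 126, 80] [[0.3782690941769917, 0.50942316317775], [0.3777409180479026, 0.4881172892343425]]
253 [[14, 194, 171], [13, 189, 108], [13, 149, 65], [13, 82, 106], [15, 35, 116], [14, 34, 127], [13, 48, 134], [15, 73, 132], [16, 115, 135], [16, 136, 146], [17, 140, 160], [16, 143, 176], [17, 147, 182], [16, 144, 190], [17, 148, 186], [17, 145, 181], [16, 143, 173], [16, 141, 157], [17, 138, 140], [16, 142, 144], [16, 122, 123], [16, 39, 111], [10, 12, 123], [11, 16, 128]]
254 [[13, 196, 173], [13, 193, 116], [14, 162, 77], [16, 125, 124], [14, 80, 121], [
[... 360 characters left out ...]
7], [14, 162, 71], [15, 117, 118], [14, 65, 118], [15, 55, 129], [14, 74, 137], [15, 99, 149], [16, 130, 149], [17, 144, 163], [16, 142, 178], [17, 146, 184], [17, 145, 188], [17, 147, 187], [16, 143, 185], [16, 144, 177], [16, 138, 168], [16, 137, 153], [17, 128, 136], [17, 137, 141], [16, 124, 127], [15, 49, 114]]
289 [[12, 138, 159], [13, 194, 176], [13, 192, 179], [14, 194, 125], [14, 162, 85], [17, 140, 140], [16, 115, 135], [15, 109, 154], [16, 121, 164], [16, 135, 176], [16, 143, 182], [16, 144, 188], [16, 146, 189], [16, 145, 186], [17, 146, 180], [16, 141, 172], [16, 136, 161], [16, 130, 149], [16, 110, 139], [15, 89, 129], [14, 75, 123], [14, 92, 119], [13, 74, 117], [13, 26, 116]]
```

View pics/s18c.png

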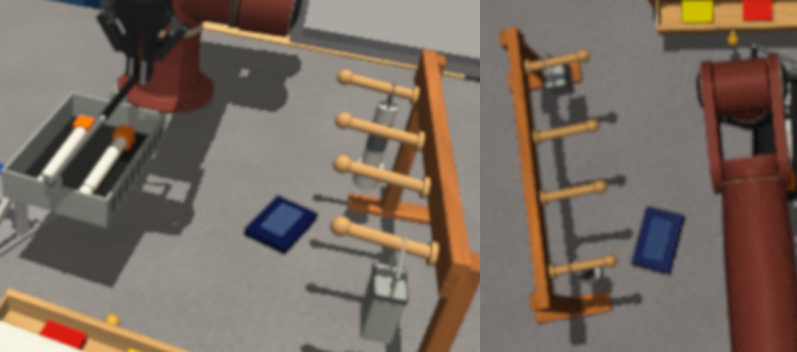

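The basket is lifted level, carrying its full 5.5 N. Its bail still leans about 30° (hinge toward -y, 0.34 N·m moment) because the bar stuck in the fingers. I tilt the tool about the bar to bring the bail upright and use the moment as the check.

```bash
python3 -m pendant '{"linear":[[0,0,0],[0,0,0],[0,0,0],[0,0,0],[0,0,0],[0,0,0],[0,0,0],[0,0,0],[0,0,0],[0,0,0]],"rotation":[[0,-2,0],[0,-5,0],[0,-8,0],[0,-11,0],[0,-14,0],[0,-17,0],[0,-20,0],[0,-23,0],[0,-26,0],[0,-28,0]],"grip":[1,1,1,1,1,1,1,1,1,1]}'
python3 -m pendant '{"linear":[[0,0,0],[0,0,0],[0,0,0],[0,0,0],[0,0,0],[0,0,0],[0,0,0],[0,0,0],[0,0,0],[0,0,0]],"rotation":[[0,0,0],[0,0,0],[0,0,0],[0,0,0],[0,0,0],[0,0,0],[0,0,0],[0,0,0],[0,0,0],[0,0,0]],"grip":[1,1,1,1,1,1,1,1,1,1]}'
cat >> h.py <<'E'
def heads(x=.45):
    f,c=shot('scene')
    B=[b for b in blobs(f,(8,170,100),(20,255,255),20)[0] if 300<b[0][0]<530 and 170<b[0][1]<330]
    for b in B:
        o,d=ray(c,[b[0]]);print('head',b[0],b[1][4],(o+d*((x-o[0])/d[:,0])[:,None])[0])
    return f
E
python3 - <<'E'
from h import *
np.set_printoptions(precision=4,suppress=True)
s=manip.state();print(s['tool_pos'],s['contact_force'],s['ft_torque'],s['joint_pos']);heads()
E
```

```text
time: 45.72
tool_pos: [0.5349, 0.1191, 0.3466]
tool_rot: [0.17, -0.685, 0.687, 0.173]
contact_force: [0.6, -0.1, -5.9]
gripper_width: 0.118
time: 46.55
tool_pos: [0.5349, 0.1201, 0.3471]
tool_rot: [0.17, -0.686, 0.686, 0.173]
contact_force: [0.1, 0.4, -4.3]
gripper_width: 0.117
[0.5349 0.1201 0.3471] [ 0.0572  0.3912 -4.3059] [-0.5796  0.0042 -0.0063] [-0.1412 -0.1915  1.7405  0.4871  1.66    1.458 ]
head [367.0526 221.3368] 95 [0.45   0.0749 0.1449]
head [392.9369 224.5766] 111 [0.45   0.1464 0.1557]
```

The bail is now ~3.6° off vertical, but hinge friction dragged the tray ~8° (+y side up). I overshoot the bail and come back so that both end level.

```bash
python3 -m pendant '{"linear":[[0,0,0],[0,0,0],[0,0,0],[0,0,0],[0,0,0],[0,0,0],[0,0,0],[0,0,0],[0,0,0],[0,0,0]],"rotation":[[0,-2,0],[0,-4,0],[0,-6,0],[0,-8,0],[0,-10,0],[0,-12,0],[0,-12,0],[0,-12,0],[0,-12,0],[0,-12,0]],"grip":[1,1,1,1,1,1,1,1,1,1]}'
python3 -m pendant '{"linear":[[0,0,0],[0,0,0],[0,0,0],[0,0,0],[0,0,0],[0,0,0],[0,0,0],[0,0,0],[0,0,0],[0,0,0]],"rotation":[[0,1,0],[0,2,0],[0,3.5,0],[0,5,0],[0,6.5,0],[0,8,0],[0,8.5,0],[0,8.5,0],[0,8.5,0],[0,8.5,0]],"grip":[1,1,1,1,1,1,1,1,1,1]}'
python3 - <<'E'
from h import *
np.set_printoptions(precision=4,suppress=True)
s=manip.state();print(s['tool_pos'],s['contact_force'],s['ft_torque'],s['joint_pos']);heads()
q=s['tool_rot'];Rn=R.from_quat([q[1],q[2],q[3],q[0]])
Rz=R.from_euler('z',7.8,degrees=True)
print(rows([.49,.36,.345],(Rz*Rn).as_matrix()))
E
```

```text
time: 47.43
tool_pos: [0.5351, 0.1202, 0.3475]
tool_rot: [0.241, -0.664, 0.665, 0.243]
contact_force: [-0.1, -0.4, -4.3]
gripper_width: 0.114
time: 48.27
tool_pos: [0.5348, 0.1201, 0.3469]
tool_rot: [0.191, -0.68, 0.681, 0.194]
contact_force: [-0.4, -0.0, -6.3]
gripper_width: 0.111
[0.5348 0.1201 0.3469] [-0.3846 -0.0287 -6.2573] [-0.7042 -0.0175 -0.0251] [-0.1667 -0.1882  1.7509  0.5458  1.6687  1.435 ]
head [368.1818 220.0227] 88 [0.45   0.0778 0.15  ]
head [393.8286 225.9619] 105 [0.45   0.1492 0.1521]
(array([-20.32,   4.49,  12.76]), array([-4.09,  0.03, -6.65]))
```

The tray is level now (heads at z .150 and .152). I carry it slowly toward the rail with a +7.8° yaw to match the peg row.

```bash
python3 -m pendant '{"linear":[[-0.3,0.07,0.19],[-1,0.2,0.6],[-2,0.44,1.26],[-3.2,0.7,2],[-4.5,1,2.83],[-5.8,1.3,3.64],[-7.1,1.57,4.46],[-8.4,1.86,5.28],[-9.7,2.15,6.1],[-11,2.43,6.9]],"rotation":[[0,0,-0.1],[-0.2,0,-0.3],[-0.4,0,-0.7],[-0.7,0,-1.1],[-1,0,-1.6],[-1.3,0,-2.1],[-1.6,0,-2.6],[-1.9,0,-3.1],[-2.2,0,-3.6],[-2.5,0,-4]],"grip":[1,1,1,1,1,1,1,1,1,1]}'
python3 -m pendant '{"linear":[[-1.3,0.3,0.8],[-2.6,0.6,1.63],[-3.9,0.9,2.45],[-5.1,1.15,3.2],[-6.3,1.4,3.95],[-7.3,1.6,4.6],[-8.1,1.8,5.1],[-8.7,1.9,5.5],[-9.1,2,5.75],[-9.3,2.06,5.86]],"rotation":[[-0.3,0,-0.5],[-0.6,0,-1],[-0.9,0,-1.5],[-1.2,0,-2],[-1.4,0,-2.3],[-1.5,0,-2.5],[-1.6,0,-2.6],[-1.6,0,-2.65],[-1.6,0,-2.65],[-1.6,0,-2.65]],"grip":[1,1,1,1,1,1,1,1,1,1]}'
python3 - <<'E'
from h import *
np.set_printoptions(precision=4,suppress=True)
s=manip.state();print(s['tool_pos'],s['contact_force'],s['joint_pos'])
q=s['tool_rot'];Rn=R.from_quat([q[1],q[2],q[3],q[0]]);print(Rn.as_matrix());heads(.405)
f,c=shot('top')
print(rows([.4868,.4475,.347],Rn.as_matrix()),rows([.4868,.4475,.295],Rn.as_matrix()))
E
```

```text
time: 49.15
tool_pos: [0.5097, 0.2518, 0.3461]
tool_rot: [-0.183, 0.708, -0.651, -0.203]
contact_force: [0.1, -1.1, -5.5]
gripper_width: 0.11
time: 49.98
tool_pos: [0.4807, 0.3584, 0.345]
tool_rot: [-0.178, 0.725, -0.633, -0.207]
contact_force: [0.6, -0.2, -5.3]
gripper_width: 0.117
[0.4807 0.3584 0.345 ] [ 0.5565 -0.1612 -5.3301] [ 0.2864 -0.1574  1.7269  0.548   1.4973  1.7011]
[[ 0.114  -0.9906 -0.0752]
 [-0.8435 -0.1365  0.5195]
 [-0.5249  0.0042 -0.8512]]
head [458.8837 232.4186] 86 [0.405  0.3078 0.1508]
head [490.4262 236.2295] 61 [0.405  0.3838 0.1626]
(array([-7.59, -1.8 ,  4.45]), array([-0.02, -0.01, -0.01])) (array([-4.86, -1.82,  8.88]), array([-0.02, -0.01, -0.01]))
```

```bash
python3 -m pendant '{"linear":[[-0.3,-0.1,0.2],[-1,-0.25,0.6],[-2,-0.5,1.2],[-3,-0.7,1.75],[-4,-0.95,2.35],[-5,-1.2,2.95],[-6,-1.4,3.5],[-6.8,-1.6,4],[-7.4,-1.75,4.35],[-7.6,-1.8,4.45]],"rotation":[[0,0,0],[0,0,0],[0,0,0],[0,0,0],[0,0,0],[0,0,0],[0,0,0],[0,0,0],[0,0,0],[0,0,0]],"grip":[1,1,1,1,1,1,1,1,1,1]}'
python3 - <<'E'
from h import *
np.set_printoptions(precision=4,suppress=True)
s=manip.state();print(s['tool_pos'],s['contact_force'],s['ft_torque'])
q=s['tool_rot'];Rn=R.from_quat([q[1],q[2],q[3],q[0]]);heads(.40)
print(rows([.4868,.4475,.30],Rn.as_matrix()))
# bar end / peg check in top view: dark bar ends and peg columns
f,c=shot('top','t20');g=cv2.cvtColor(f,cv2.COLOR_RGB2GRAY)
print(proj(c,[[.4868-.131*.99,.449-.131*.1365,.343],[.4868+.131*.99,.449+.131*.1365,.343]]))
m=(g[200:330,150:200]<45)
n,l,st,ce=cv2.connectedComponentsWithStats(m.astype(np.uint8)); print([(s_.tolist(),ce[i]) for i,s_ in enumerate(st) if i and s_[4]>15])
E
```

```text
time: 50.92
tool_pos: [0.4866, 0.4488, 0.3469]
tool_rot: [-0.178, 0.725, -0.632, -0.207]
contact_force: [-0.2, 0.5, -5.0]
gripper_width: 0.117
[0.4866 0.4488 0.3469] [-0.2032  0.4914 -4.9975] [-0.5694 -0.0956 -0.0031]
head [495.375  242.8646] 96 [0.4    0.3987 0.1434]
head [524.3293 246.7927] 82 [0.4    0.465  0.1529]
(array([ 2.56, -0.02,  3.94]), array([-0.01, -0.01, -0.  ]))
[[171.048  310.3094]
 [160.8934 224.988 ]]
[([0, 27, 50, 103, 2038], array([23.1433, 80.9868])), ([43, 52, 7, 19, 81], array([46.9259, 59.    ]))]
```

Positioned over the pegs. I lower it slowly.

```bash
python3 -m pendant '{"linear":[[0.27,0,0.42],[0.54,0,0.84],[0.82,0,1.26],[1.1,0,1.68],[1.36,0,2.1],[1.64,0,2.5],[1.9,0,2.95],[2.18,0,3.35],[2.45,0,3.77],[2.56,0,3.94]],"rotation":[[0,0,0],[0,0,0],[0,0,0],[0,0,0],[0,0,0],[0,0,0],[0,0,0],[0,0,0],[0,0,0],[0,0,0]],"grip":[1,1,1,1,1,1,1,1,1,1]}'
python3 -m pendant '{"linear":[[0.05,0,0.08],[0.11,0,0.17],[0.16,0,0.25],[0.22,0,0.34],[0.27,0,0.42],[0.33,0,0.5],[0.38,0,0.59],[0.44,0,0.67],[0.5,0,0.75],[0.54,0,0.84]],"rotation":[[0,0,0],[0,0,0],[0,0,0],[0,0,0],[0,0,0],[0,0,0],[0,0,0],[0,0,0],[0,0,0],[0,0,0]],"grip":[1,1,1,1,1,1,1,1,1,1]}'
python3 -m pendant '{"linear":[[0.05,0,0.08],[0.11,0,0.17],[0.16,0,0.25],[0.22,0,0.34],[0.22,0,0.34],[0.22,0,0.34],[0.22,0,0.34],[0.22,0,0.34],[0.22,0,0.34],[0.22,0,0.34]],"rotation":[[0,0,0],[0,0,0],[0,0,0],[0,0,0],[0,0,0],[0,0,0],[0,0,0],[0,0,0],[0,0,0],[0,0,0]],"grip":[1,1,1,1,1,1,1,1,1,1]}'
```

```text
time: 51.85
tool_pos: [0.4866, 0.4462, 0.2989]
tool_rot: [-0.177, 0.725, -0.633, -0.207]
contact_force: [-0.4, -0.2, -5.6]
gripper_width: 0.112
time: 52.68
tool_pos: [0.487, 0.4464, 0.2913]
tool_rot: [-0.179, 0.725, -0.632, -0.207]
contact_force: [-2.2, -0.8, 0.4]
gripper_width: 0.112
time: 53.52
tool_pos: [0.4874, 0.4472, 0.2909]
tool_rot: [-0.181, 0.725, -0.632, -0.207]
contact_force: [-4.3, -4.1, 8.8]
gripper_width: 0.117
```

Contact at TCP z≈0.291, so the pegs carry the bar. I relax the push, open and back out along the tool axis.

```bash
python3 -m pendant '{"linear":[[-0.05,0,-0.1],[-0.1,0,-0.2],[-0.16,0,-0.25],[-0.16,0,-0.25],[-0.16,0,-0.25],[-0.16,0,-0.25],[-0.16,0,-0.25],[-0.16,0,-0.25],[-0.16,0,-0.25],[-0.16,0,-0.25]],"rotation":[[0,0,0],[0,0,0],[0,0,0],[0,0,0],[0,0,0],[0,0,0],[0,0,0],[0,0,0],[0,0,0],[0,0,0]],"grip":[1,1,1,1,0.95,0.9,0.85,0.8,0.75,0.7]}'
python3 -m pendant '{"linear":[[0,0,0],[0,0,0],[0,0,0],[0,0,-0.5],[0,0,-1],[0,0,-1.5],[0,0,-2.5],[0,0,-3.5],[0,0,-4.5],[0,0,-5.5]],"rotation":[[0,0,0],[0,0,0],[0,0,0],[0,0,0],[0,0,0],[0,0,0],[0,0,0],[0,0,0],[0,0,0],[0,0,0]],"grip":[0.65,0.6,0.6,0.6,0.6,0.6,0.6,0.6,0.6,0.6]}'
python3 - <<'E'
from h import *
np.set_printoptions(precision=4,suppress=True)
s=manip.state();print(s['tool_pos'],s['contact_force']);heads(.395)
E
```

```text
time: 54.35
tool_pos: [0.4867, 0.4456, 0.2876]
tool_rot: [-0.177, 0.725, -0.633, -0.207]
contact_force: [0.2, 0.4, -0.9]
gripper_width: 0.298
time: 55.18
tool_pos: [0.4913, 0.4169, 0.3374]
tool_rot: [-0.178, 0.725, -0.633, -0.207]
contact_force: [0.4, -0.1, -0.2]
gripper_width: 0.402
[0.4913 0.4169 0.3374] [ 0.4067 -0.1136 -0.2116]
head [492.1042 261.0312] 96 [0.395  0.4019 0.0821]
head [519.2069 264.4483] 58 [0.395  0.4658 0.0935]
```

```bash
python3 -m pendant '{"linear":[[0,0,-2],[0,0,-4],[0,0,-7],[0,0,-10],[1,-1,-13],[3,0,-16],[6,0,-19],[9,0,-22],[12,0,-23],[15,0,-23]],"rotation":[[0,0,0],[0,0,0],[0,0,0],[0,0,0],[0,0,0],[0,0,0],[0,0,0],[0,0,0],[0,0,0],[0,0,0]],"grip":[0.6,0.6,0.6,0.6,0.6,0.6,0.6,0.6,0.6,0.6]}'
python3 -m pendant '{"linear":[[2,2,0],[5,4,0],[8,6,0],[11,8,0],[14,10,0],[17,12,0],[20,12,0],[22,12,0],[24,12,0],[24,12,0]],"rotation":[[0,0,0],[0,0,0],[0,0,0],[0,0,0],[0,0,0],[0,0,0],[0,0,0],[0,0,0],[0,0,0],[0,0,0]],"grip":[0.6,0.6,0.6,0.6,0.6,0.6,0.6,0.6,0.6,0.6]}'
python3 - <<'E'
from h import *
np.set_printoptions(precision=4,suppress=True)
heads(.395)
t,ct=shot('top','t21');s,cs=shot('scene','s21')
def dark(f,box,th):
    x0,x1,y0,y1=box;g=f.max(2);m=np.zeros(g.shape,np.uint8);m[y0:y1,x0:x1]=g[y0:y1,x0:x1]<th
    n,l,st,ce=cv2.connectedComponentsWithStats(m)
    for i in range(1,n):
        if st[i][4]>25:
            p=np.argwhere(l==i)[:,::-1]; print(th,st[i].tolist(),'top pt',p[p[:,1].argmin()],'bot',p[p[:,1].argmax()],cv2.minAreaRect(p.astype(np.float32)))
for th in(45,60): print('top');dark(t,(150,260,200,340),th);print('scene');dark(s,(440,600,150,350),th)
b=[.487,.449,.284];u=np.array([.99,.136,0])*.131
print('exp bar ends',proj(ct,[b-u,b+u]).tolist(),proj(cs,[b-u,b+u]).tolist())
E
```

```text
time: 56.07
tool_pos: [0.526, 0.169, 0.4569]
tool_rot: [-0.18, 0.725, -0.633, -0.204]
contact_force: [0.3, -0.1, -0.2]
gripper_width: 0.401
time: 56.9
tool_pos: [0.4331, -0.0492, 0.3252]
tool_rot: [-0.177, 0.723, -0.634, -0.208]
contact_force: [0.2, 0.8, -0.4]
gripper_width: 0.402
head [491.7525 260.6436] 101 [0.395  0.4008 0.0831]
head [519.2105 264.2632] 57 [0.395  0.4657 0.0941]
top
45 [157, 230, 24, 58, 430] top pt [167 230] bot [172 287] ((166.58596801757812, 258.3094787597656), (21.616731643676758, 56.49555969238281), 11.040940284729004)
45 [162, 243, 47, 74, 923] top pt [199 243] bot [164 316] ((182.09107971191406, 280.0315856933594), (69.06712341308594, 45.52738952636719), 82.56858825683594)
45 [177, 256, 14, 28, 305] top pt [178 256] bot [181 283] ((183.59658813476562, 269.15863037109375), (27.155874252319336, 12.290731430053711), 85.2363510131836)
45 [208, 313, 7, 8, 39] top pt [213 313] bot [208 320] ((211.0, 316.5), (7.0, 6.0), 90.0)
scene
45 [441, 150, 22, 14, 227] top pt [443 150] bot [444 163] ((451.5, 156.5), (13.0, 21.0), 90.0)
45 [525, 189, 6, 64, 228] top pt [526 1
[... 2237 characters left out ...]
58594), 8.13010311126709)
60 [529, 264, 17, 13, 157] top pt [531 264] bot [539 276] ((537.4999389648438, 270.0), (16.669872283935547, 11.178619384765625), 11.309932708740234)
60 [443, 274, 27, 14, 105] top pt [444 274] bot [466 287] ((456.1637268066406, 280.53228759765625), (28.504518508911133, 5.710342884063721), 19.29004669189453)
60 [497, 277, 20, 31, 470] top pt [498 277] bot [499 307] ((506.5, 292.0), (30.0, 19.0), 90.0)
60 [528, 285, 7, 9, 47] top pt [529 285] bot [529 293] ((531.0, 289.0), (8.0, 6.0), 90.0)
exp bar ends [[175.66238818940548, 312.14906261014175], [165.71818702468795, 229.35848515848147]] [[525.1198880951913, 189.09724578477727], [526.9874480733329, 255.30193211350897]]
```

The bar appears in the scene at x≈527, rows 189–252, against predicted ends of (525,189) and (527,255), so it hangs centred on both pegs. One last level and bystander check by triangulation.

Run:
```python
from h import *
np.set_printoptions(precision=4,suppress=True)
t,ct=shot('top','t22');s,cs=shot('scene','s22');heads(.395)
T=[b for b in blobs(t,(6,150,90),(20,255,255),15)[0] if 160<b[0][0]<215 and 270<b[0][1]<320]
S=[b for b in blobs(s,(6,150,90),(20,255,255),15)[0] if 470<b[0][0]<530 and 250<b[0][1]<275]
print([(b[0],b[1]) for b in T],[(b[0],b[1]) for b in S])
for a in T:
    for b in S:
        P,e=tri(ct,a[0],cs,b[0])
        if e<.015: print(P,e)
# white shafts in scene: ends, via rays onto vertical plane containing each wand
w=cv2.inRange(cv2.cvtColor(s,cv2.COLOR_RGB2HSV),(0,0,150),(179,60,255))
n,l,st,ce=cv2.connectedComponentsWithStats(w)
for i in range(1,n):
    if st[i][4]>40 and 440<ce[i][0]<560 and 230<ce[i][1]<330: print('white',st[i],ce[i])
b0=cv2.imread('pics/top0.png');d=lambda r:(int(np.abs(t[r][:,:,::-1].astype(int)-b0[r]).max(2).mean()))
print('bystander diffs', d(np.s_[222:242,418:438]),d(np.s_[190:210,332:352]),d(np.s_[295:336,203:240]))
for f,nm in((b0[:,:,::-1].copy(),'old'),(t,'new')): print(nm,[b[0] for b in blobs(f,(105,120,60),(125,255,255),80)[0] if 200<b[0][0]<240 and b[0][1]>290])
```

```text
head [491.9804 260.7059] 102 [0.395  0.4014 0.0831]
head [519.2069 264.4483] 58 [0.395  0.4658 0.0935]
[(array([197.6543, 299.679 ]), array([193, 295,  10,  10,  81], dtype=int32)), (array([178.4468, 302.9362]), array([175, 299,   7,   9,  47], dtype=int32))] [(array([492.0265, 260.7345]), array([486, 256,  14,  14, 113], dtype=int32)), (array([519.3692, 264.4   ]), array([515, 260,  10,  11,  65], dtype=int32))]
[0.4159 0.4016 0.0986] 0.0011149334664740447
[0.4063 0.4654 0.102 ] 0.0008232412484723633
white [475 238  29  17 106] [487.3208 241.6415]
white [488 265   9  21 155] [491.7742 274.5806]
white [520 282   7  10  55] [523.4364 286.4182]
white [486 288  10  22 180] [490.8111 298.1333]
white [518 293   5  13  44] [520.0909 298.3409]
white [525 303  10  12  96] [529.0625 308.2083]
white [536 306   8  11  66] [539.9545 311.2727]
bystander diffs 1 2 14
old [array([220.7568, 316.1702])]
new [array([221.6818, 316.4562])]
```

Run:
```python
from plant import manip
print(manip.state()['time'],manip.job_done())
```

```text
the job is handed in; nothing more can be done
57.2 None
```

I handed the job in at 57 s. Both wands that were present are flat in the basket, and the basket hangs by its bar over the two middle pegs with the robot clear. Handing in reports no verdict.

- **Wands:** I drew both out by the head and laid them in grooves 0 and 2, head end up. Both heads were within about 1 px of prediction in the scene view; the top view confirmed groove 2 only. I then re-gripped each by its shaft and laid it flat in the basket, which had been knocked about 17 mm aside and was re-measured first.
- **Bail:** The handle bar did not turn freely in the fingers. The bail hung about 30° off, and straightening it dragged the tray about 8° out of level. I tilted the tool about the bar, overshooting and coming back, until the head heights read nearly level before hanging it.

**Last checks**
- **Bar:** it appeared at about the predicted pixels in the scene camera, within 2–3 px at both ends.
- **Level:** head heights of 99 and 102 mm give a tilt of about 3°. One head was partly hidden by a peg, so this is approximate. They stood the same in the last two pictures.
- **Height:** the heads read 7–10 mm higher than the nominal hang height would give; I took this as measurement noise.
- **Insulator and bakelite knob:** unchanged in the top view.
- **Spacer:** its blob reads 0.9 px (about 3 mm) off its first position. I put this down to the basket's new shadow, as the arm was never near it, but I did not confirm it.

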